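Pack the last tea tin and the last jar into their trays

ROBOT

A 7-joint arm with a two-finger parallel gripper is mounted at the origin on the work surface. World frame = base frame: x ahead of the robot, y to its left, z up, the work surface at z = 0. Lengths are in mm, angles in rad, forces in N, time in s.
With the tool pointing down it reaches from about 400 to 875 mm from the base axis. Payload 4.4 kg.
Tool frame: the origin (TCP) lies midway between the tips of the shut fingers; the grasp point (between the pads) lies 19 mm behind it; z points along the fingers, y is the line along which they close (so a half turn about z gives the same grasp; the last joint's range is limited). The gripper opens to 85 mm and grips with 20 to 120 N. Pads are 22 mm wide; open, the fingers measure 114 mm over their backs; the gripper's body (76 mm by 85 mm) begins 54 mm behind the grasp point. The pads swing forward as they close: fully open they stand 13 mm farther back than shut.
Start: joints at [1.254, 0.628, 0.038, 1.517, -0.027, 0.996, -0.02], TCP at [161.344, -629.671, 231.313] pointing down, gripper open.
Joint ranges: [-3.06, 3.06], [-0.37, 2.12], [-1.25, 1.32], [0.18, 2.47], [-1.1, 4.24], [0.23, 1.98], [-2.94, 2.94]. Speed limits (rad/s): [2.57, 2.57, 3.14, 3.14, 3.14, 3.14, 3.14].

INTERFACE

Orientations are given as [roll, pitch, yaw] about the fixed x, y, z axes, in that order (R = Rz(yaw) Ry(pitch) Rx(roll)).
In Python, from cell import ctrl gives the robot as it stands.
- The arm moves only by the shell command python3 -m crank 'ROWS' [OPENING]. ROWS is JSON, a list that holds one entry, the list of rows, each a list of 4 numbers: the shift along the tool's x, y, z normalised to -1 to 1, where 1 is 2.5 cm, then the turn about the tool's z normalised to -1 to 1, where 1 is 0.08 rad. In form: [[[dx, dy, dz, turn], ...]]. A call has 1 to 12 rows; each row shifts and turns the commanded pose from where the row before left it, along the tool's axes as they then stand; what a row does not reach is not made up. A row lasts 1/12 s, in which the tool goes at most 41.7 mm and 7.16 degrees, less where a joint would pass 70% of its speed; a pose out of reach is approached as far as the arm can. A call with a number of a shift or a turn outside -1 to 1 is refused whole. A call with a gripper value outside its range is refused whole. OPENING is the closure, from -1 (fully open) to 1 (shut), set as the call begins (- or left out, the last holds). The fingers move at their own pace and stop on an object; the grip force is fixed at half the most. Time passes only in rows, so rows that do not move let the fingers close. It gives the time, the measured TCP pose, the force, the opening and the grip force at its end, in the units of the state.
- ctrl.read_state(): the state, without advancing time (a new reading comes with each control period).
- ctrl.get_image(name): name is "scene" or "top" or "wrist"; returns a dict with "img" (480x640x3 uint8, red, green, blue), "intrinsics" (3x3 intrinsics, pixels), "extrinsics" (4x4, takes a point from camera to world coordinates). Camera axes: x right, y up, looking along -z (the intrinsics and any distortion apply to the point x, -y, -z); pixel columns grow to the right and rows downward; lengths in mm; the calibration is good to about 2 mm. A picture is of the moment at which its call begins. There is no depth.
- ctrl.finish_job(): hands the job in; it is judged then, once.
Trained networks look in the newest picture that a camera, given by its name, has taken for a name from the list of things; names that differ only in an ending like _2 or _b are one class to them, and where a whole thing is asked for, a point or a joint stands for the part that bears it (a point fixed in the world has none). Each returns a list of dicts, best first, with "confidence" (0 to 1); they miss things now and then, are a little off and sometimes report something else, mostly with a low value. They report only what shows in the picture. A call takes as long as a camera call. They do not tell look-alikes from the thing itself.
- ctrl.find_in(camera, target): "position" ([row, column] in pixels, amid what is visible of it).
- ctrl.trace(camera, target): "mask" (480x640 bool, what is visible of it) and "position" ([row, column] in pixels, amid what is visible of it).
- ctrl.place_of(camera, target): "position" ([row, column] in pixels: a listed point, or the origin of a listed thing).
The state is a dict: "clock": time; "qpos": joint angles; "qd": joint speeds; "tau": joint torques, N m; "eef_pos": TCP position; "tool_rot": TCP orientation; "force": force on the tool from outside, world axes, zero at the start; "torque": the same for the moment, N m; "width": finger opening in mm; "gripper_force": force on a finger pad.
Only numpy, scipy, OpenCV 4.12 (cv2) and the standard library are available. Lean on these libraries where they do the work, as an engineer would, in place of code of your own. Each camera call takes 0.05 s, during which the arm holds its last target. There are 200 camera calls.

TASK

Pack the red tea tin into the gap between the tins in the wooden tray and the loose terracotta-coloured jar into the gap between the jars in the white tray, each upright with its lid up and all the way down on the tray's floor. The tin lies flat: first stand it up on the bare table and let go of it, so that you can take it afresh by its broad faces and lower it between its neighbours. Set both down gently, never letting them drop or topple, and leave the packed tins and jars, the mug and the yellow clip hook where they are.

Things in the scene. Friction and masses are not known exactly. Their poses are not given: they have to be found in the camera images.
- tin: red tea tin with a brass-coloured lid, a box 100 mm tall, 58 mm wide and 34 mm thick, about 180 g, edges rounded 3 mm; starts lying on the table on a broad face. Origin at its very middle; x axis runs from foot to lid (horizontal at the start, straight up when it stands upright), y along the 58 mm width, z along the 34 mm thickness
- tin_foot (a point): middle of the tin's foot face, 50 mm from the tin's middle
- tin_lid (a point): middle of the top face of the tin's lid, 50 mm from the tin's middle
- tin_tray: wooden open tray, fixed to the table, 49 x 190.5 mm outside, 51 mm high, walls and floor 6 mm thick (inside 37 x 178.5 mm, 45 mm deep), for a row of three standing tins. Origin under its centre on the table; y axis along its length (the row). The gap for the red tin is at its middle: 62 mm along y between the neighbours, 37 mm along x between the walls
- tin_a: green tea tin, same size as the red one, standing in the wooden tray on its +y side, 60 mm from the tray's centre. Origin at the middle of its foot, z up, y along its 58 mm width
- tin_b: blue tea tin, same size, standing in the wooden tray on its -y side, 60 mm from the centre. Origin at the middle of its foot, z up, y along its width
- jar: round terracotta-coloured jar with a dark lid, upright on the table, 56 mm in diameter (lid 57 mm), 85 mm tall, about 250 g. Origin at the middle of its foot, z up
- jar_tray: white plastic open tray, fixed to the table, 72 x 188 mm outside, 36 mm high, walls and floor 6 mm thick (inside 60 x 176 mm, 30 mm deep), for a row of three jars. Origin under its centre on the table; y axis along its length (the row). The gap for the jar is at its middle: 61 mm along y between the lids of its neighbours, 60 mm along x between the walls
- jar_a: green jar, same size as the loose one, standing in the white tray on its +y side, 59 mm from the centre. Origin at the middle of its foot, z up
- jar_b: amber jar, same size, standing in the white tray on its -y side, 59 mm from the centre. Origin at the middle of its foot, z up
- mug: blue mug, 76 mm in diameter, 85 mm tall, with a handle on its +y side; to be left alone. Origin at the middle of its foot
- clip_hook: yellow plastic clip-on hook, about 95 x 22 mm, 33 mm high, lying on the table; to be left alone. Origin under its clip, x axis away from its hook
Things that resemble listed ones, but are neither listed nor needed, are in the scene too. What is shaped like the tin_tray but purple is not meant.

How it is judged:
By the outcome, as a careful person would: the job done as asked, in the order asked, and still so for the second after the job is handed in, with the robot touching nothing.
It also fails if it takes over 72 s, if anything falls off the work surface, if the arm or the gripper's body presses on something with over 40 N, if the wrist force passes 120 N, or if a joint passes its speed limit or range.

## Working session

There is one attempt and no reset: what is moved stays moved. The work goes in short steps, Python scripts to look and compute and a shell command to move; the robot and the scene stay as the last step left them, time stands still between calls to the robot, and variables do not carry over. Pictures are saved under pics/ and viewed, at most 10 in all, crops included, and the job is handed in when it is done.

```bash
ls; mkdir -p pics
python3 - <<'E'
from cell import ctrl
import cv2
s=ctrl.read_state();print({k:s[k] for k in('clock','eef_pos','tool_rot','width','force')})
for n in('top','scene'):
    d=ctrl.get_image(n);cv2.imwrite(f'pics/{n}0.png',d['img'][...,::-1]);print(n,d['intrinsics'],d['extrinsics'])
    for t in('tin','tin_tray','jar','jar_tray','tin_a','jar_a','mug','clip_hook','tin_lid','tin_foot'):
        print(n,t,[([round(float(v)) for v in r['position']],round(r['confidence'],2)) for r in ctrl.place_of(n,t)])
E
```

```text
pics
{'clock': 0.0, 'eef_pos': array([ 161.21021383, -629.05538544,  230.39975323]), 'tool_rot': array([-3.13970418e+00, -1.14260469e-05,  2.50827155e-01]), 'width': 85.53249111899764, 'force': array([ 0.03802084, -0.62478559,  0.35859305])}
top [[603.40282564   0.         318.89492539]
 [  0.         603.40282564 243.9982176 ]
 [  0.           0.           1.        ]] [[ 1.91064187e-02  9.96076658e-01 -8.64073887e-02  4.65417162e+02]
 [-9.99751736e-01  2.00245722e-02  9.77154540e-03  1.09793179e+01]
 [ 1.14634793e-02  8.61992376e-02  9.96211965e-01  1.35141185e+03]
 [ 0.00000000e+00  0.00000000e+00  0.00000000e+00  1.00000000e+00]]
top tin [([262, 329], 0.87), ([269, 447], 0.73), ([256, 497], 0.55), ([157, 347], 0.16)]
top tin_tray [([262, 467], 0.72), ([350, 291], 0.72), ([284, 321], 0.43)]
top jar [([281, 194], 0.96), ([262, 139], 0.72), ([343, 440], 0.69)]
top jar_tray [([270, 168], 0.56)]
top tin_a [([262, 329], 0.87), ([269, 447], 0.73), ([256, 497], 0.55), ([157, 347], 0.16)]
top jar_a [([281, 194], 0.96), ([262, 139], 0.72), ([343, 440], 0.69)]
top mug [([337, 196], 0.74)]
t
[... 438 characters left out ...]
6.72571554e+02]
 [ 0.00000000e+00  0.00000000e+00  0.00000000e+00  1.00000000e+00]]
scene tin [([248, 306], 0.88), ([320, 141], 0.81), ([328, 345], 0.73), ([288, 195], 0.64)]
scene tin_tray [([302, 170], 0.79), ([200, 296], 0.79)]
scene jar [([206, 398], 0.9), ([199, 437], 0.59), ([242, 174], 0.58), ([205, 419], 0.37)]
scene jar_tray [([207, 417], 0.73)]
scene tin_a [([248, 306], 0.88), ([320, 141], 0.81), ([328, 345], 0.73), ([288, 195], 0.64)]
scene jar_a [([206, 398], 0.9), ([199, 437], 0.59), ([242, 174], 0.58), ([205, 419], 0.37)]
scene mug [([185, 365], 0.92), ([204, 420], 0.45)]
scene clip_hook [([330, 347], 0.66)]
scene tin_lid [([262, 315], 0.67)]
scene tin_foot [([237, 295], 0.88)]
```

View pics/top0.png

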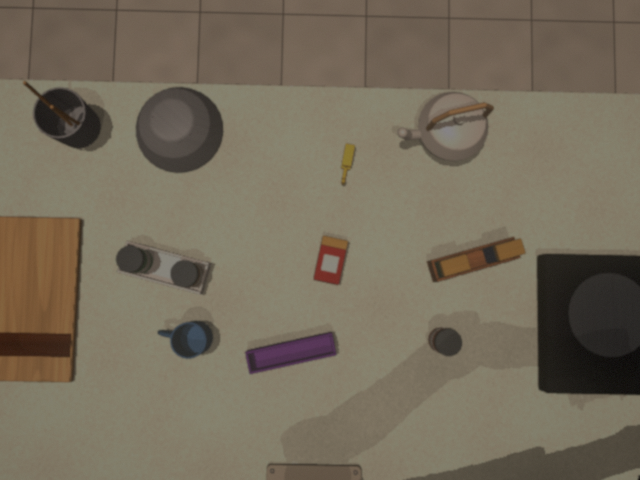

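View pics/scene0.png

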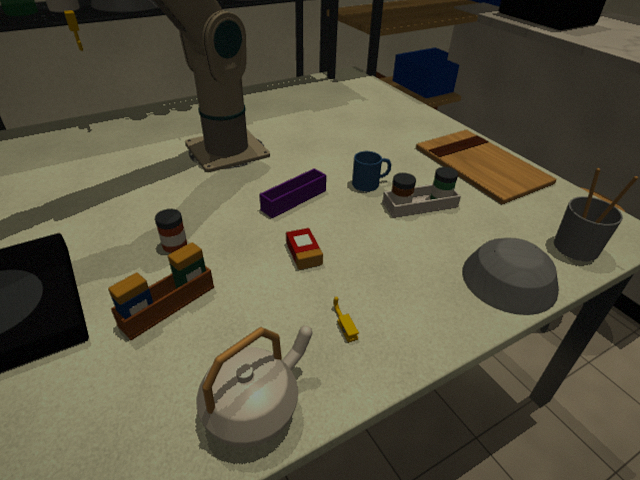

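The top view shows the red tin at (262,330) with its brass lid toward +x, and the loose jar at (343,446). The wooden tray is at (259,477) with a gap between blue and green tins. The white tray is at (268,165), the mug at (338,192), the clip hook at (160,347). Tray look-alikes are wood (259,477) and purple (352,291). I take the brown one, because it holds two tins and isn't purple.

```bash
cat > h.py <<'E'
import numpy as np, cv2
from cell import ctrl
def ray(d,pix,z):
    "pixel [row,col] -> world point at height z"
    K,E=d['intrinsics'],d['extrinsics']
    v=np.linalg.inv(K)@[pix[1],pix[0],1]; v=E[:3,:3]@(v*[1,-1,-1]); o=E[:3,3]
    return o+v*(z-o[2])/v[2]
def proj(d,p):
    K,E=d['intrinsics'],d['extrinsics']
    c=E[:3,:3].T@(np.asarray(p,float)-E[:3,3]); q=K@(c*[1,-1,-1]); return q[1]/q[2],q[0]/q[2]
def st():
    s=ctrl.read_state(); print('t',round(s['clock'],2),'pos',np.round(s['eef_pos'],1),'rot',np.round(s['tool_rot'],3),'w',round(s['width'],1),'gf',round(s['gripper_force'],1),'F',np.round(s['force'],1)); return s
def delta(xyz,yaw=None):
    "remaining shift in tool axes, in row units; turn in units"
    from scipy.spatial.transform import Rotation as R
    s=ctrl.read_state(); M=R.from_euler('xyz',s['tool_rot']).as_matrix()
    print('rows (current axes):',np.round(M.T@(np.asarray(xyz)-s['eef_pos'])/25,2))
    if yaw is not None:
        for k in(-1,0,1):
            y=yaw+k*np.pi; e=(y-s['tool_rot'][2]+np.pi)%(2*np.pi)-np.pi
            c,sn=np.cos(e),np.sin(e)
            print(' turn units',round(-e/.08,2))
E
python3 - <<'E'
from h import *
d=ctrl.get_image('top')
W=lambda p,z:np.round(ray(d,p,z)[:2],1)
for t,z in(('tin',34),('tin_tray',51),('jar',85),('jar_tray',36),('mug',85)):
    for r in ctrl.trace('top',t):
        c=cv2.findContours(r['mask'].astype(np.uint8),cv2.RETR_EXTERNAL,cv2.CHAIN_APPROX_NONE)[0]
        b=cv2.boxPoints(cv2.minAreaRect(max(c,key=cv2.contourArea)))
        P=np.array([ray(d,q[::-1],z)[:2] for q in b]); e0=P[1]-P[0];e1=P[2]-P[1]
        L=e0 if np.hypot(*e0)>np.hypot(*e1) else e1
        print(t,round(r['confidence'],2),np.round(r['position']),W(r['position'],z),'ctr',P.mean(0).round(1),'size',np.hypot(*e0).round(),np.hypot(*e1).round(),'yaw',np.arctan2(L[1],L[0]).round(3))
I=d['img'][...,::-1]
a=cv2.resize(I[210:310,400:540],None,fx=3,fy=3,interpolation=2)
b=cv2.resize(I[210:310,270:410],None,fx=3,fy=3,interpolation=2)
e=cv2.resize(I[290:390,400:470],None,fx=3,fy=3,interpolation=2); e2=cv2.resize(I[220:320,100:230],None,fx=3,fy=3,interpolation=2)
f=np.zeros((600,800,3),np.uint8);f[:300,:420]=a[:300,:420];f[:300,420:800]=b[:,:380];f[300:,:210]=e;f[300:,300:690]=e2
cv2.imwrite('pics/crop.png',f);st()
E
```

```text
tin 0.92 [259. 329.] [547.4 -24.2] ctr [547.1 -27. ] size 103.0 60.0 yaw -0.193
tin 0.79 [252. 503.] [ 570.  -406.7] ctr [ 574.  -407.6] size 90.0 36.0 yaw -1.286
tin 0.66 [266. 454.] [ 537.3 -298.8] ctr [ 539.4 -294.1] size 73.0 36.0 yaw -1.286
tin_tray 0.67 [260. 470.] [ 549.8 -330.3] ctr [ 552.2 -334. ] size 200.0 52.0 yaw -1.285
tin_tray 0.63 [351. 289.] [347.4  57.9] ctr [346.   56.4] size 193.0 55.0 yaw -1.333
tin_tray 0.39 [259. 328.] [546.3 -22. ] ctr [545.7 -26.7] size 103.0 61.0 yaw -0.199
jar 0.95 [259. 133.] [535.3 387.9] ctr [536.  386.3] size 57.0 74.0 yaw -2.012
jar 0.88 [344. 446.] [ 372.4 -269. ] ctr [ 377.8 -267.9] size 67.0 54.0 yaw -1.552
jar 0.58 [274. 186.] [506.9 275.2] ctr [508.6 276.8] size 57.0 69.0 yaw -1.796
jar_tray 0.78 [267. 163.] [522.1 335.9] ctr [527.2 353.1] size 71.0 149.0 yaw -1.809
mug 0.74 [336. 190.] [377.8 261.4] ctr [370.7 268.2] size 106.0 73.0 yaw -1.26
mug 0.24 [270. 165.] [513.8 319.7] ctr [519.5 320.9] size 74.0 185.0 yaw -1.823
t 1.4 pos [ 161.3 -629.7  231.3] rot [-3.142 -0.     0.251] w 85.6 gf 0.0 F [ 0.2 -0.1  0.6]
```

View pics/crop.png

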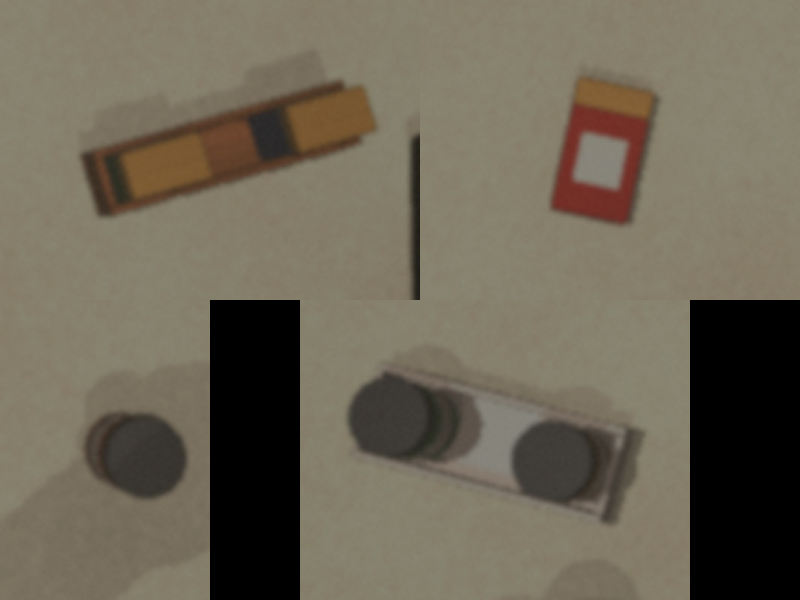

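The crop confirms the red tin with the brass lid (at the upper right of the crop), the wooden tray with two tins around an empty middle gap, the loose jar and the white tray. I move above the tin's lid end.

```bash
python3 -m crank '[[[0.5,-0.42,0,0],[1,-0.845,0,0],[1,-0.845,0,0],[1,-0.845,0,0],[1,-0.845,0,0],[1,-0.845,0,0],[1,-0.845,0,0],[1,-0.845,0,0],[1,-0.845,0,0],[1,-0.845,0,0],[1,-0.845,0,0],[1,-0.845,0,0]]]' -1
python3 -m crank '[[[1,-0.845,0,0],[1,-0.845,0,0],[1,-0.845,0,0],[1,-0.845,0,0],[1,-0.845,0,0],[1,-0.845,0,0],[1,-0.845,0,0],[1,-0.845,0,0],[0,0,0,0.9],[0,0,0,0.9],[0,0,0,0.9],[0,0,0,0.9]]]'
python3 -c "
from h import *
st();delta([585,-34,130],-.195)"
```

```text
clock: 2.4
eef_pos: [380.4, -321.8, 231.6]
tool_rot: [3.141, -0.0, 0.251]
force: [0.3, 0.0, -0.1]
width: 85.2
gripper_force: 0.0
clock: 3.4
eef_pos: [531.6, -109.5, 231.4]
tool_rot: [3.141, -0.0, -0.04]
force: [-1.0, -0.2, 0.7]
width: 85.4
gripper_force: 0.0
t 3.4 pos [ 531.6 -109.5  231.4] rot [ 3.141 -0.    -0.04 ] w 85.4 gf 0.0 F [-1.  -0.2  0.7]
rows (current axes): [ 2.01 -3.1   4.05]
 turn units -37.33
 turn units 1.94
 turn units -37.33
```

```bash
python3 -m crank '[[[0.5,-0.8,0,0.9],[0.5,-0.8,0,0.9],[0.5,-0.6,0.6,0],[0.5,-0.5,1,0],[0,0,1,0],[0,0,0.9,0],[0,0,0,0],[0,0,0,0]]]'
python3 - <<'E'
from h import *
st()
d=ctrl.get_image('wrist');cv2.imwrite('pics/w1.png',d['img'][...,::-1])
print(d['extrinsics'][:3,3],d['intrinsics'][0,0])
for r in ctrl.trace('wrist','tin'):
    c=cv2.findContours(r['mask'].astype(np.uint8),cv2.RETR_EXTERNAL,cv2.CHAIN_APPROX_NONE)[0]
    b=cv2.boxPoints(cv2.minAreaRect(max(c,key=cv2.contourArea)))
    P=np.array([ray(d,q[::-1],34)[:2] for q in b]);print(r['confidence'],b.round(),P.round(1),P.mean(0))
E
```

```text
clock: 4.07
eef_pos: [588.0, -49.2, 143.1]
tool_rot: [3.141, 0.002, -0.181]
force: [0.4, -0.3, 0.8]
width: 85.1
gripper_force: 0.0
t 4.07 pos [588.  -49.2 143.1] rot [ 3.141e+00  2.000e-03 -1.810e-01] w 85.1 gf 0.0 F [ 0.4 -0.3  0.8]
[667.48591814 -63.02980654 286.47440398] 351.2397458519687
0.95 [[265. 338.]
 [267. 214.]
 [342. 216.]
 [340. 339.]] [[505.8  14.9]
 [609.1 -11.5]
 [597.8 -66.2]
 [492.9 -46.7]] [551.42592989 -27.38828326]
```

View pics/w1.png

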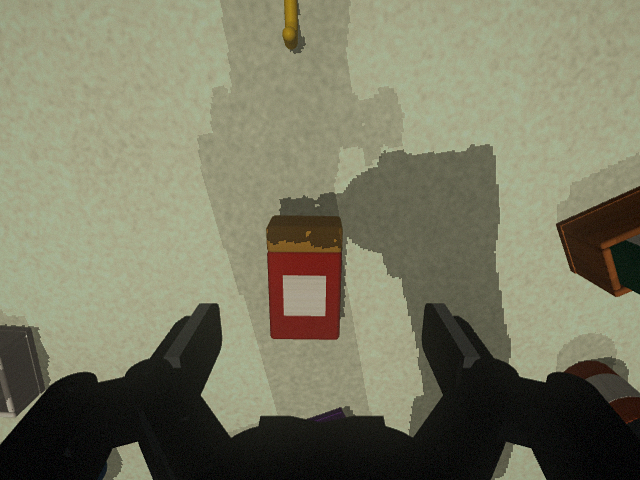

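The wrist view shows the tin flat at rows 216–339, cols 265–342. The brass lid end is toward +x, with its centre about (548,-26) and yaw about -0.20. I descend at the lid end.

```bash
python3 -c "
from h import *
st();delta([587,-34,6],-.2)"
```

```text
t 4.17 pos [589.8 -49.5 145.2] rot [-3.141e+00 -2.000e-03 -1.820e-01] w 85.3 gf 0.0 F [ 0.7 -0.1  1.7]
rows (current axes): [-0.23 -0.59  5.57]
 turn units -39.04
 turn units 0.23
 turn units -39.04
```

```bash
python3 -m crank '[[[-0.1,-0.3,0,0.2],[-0.1,-0.3,0,0],[0,0,1,0],[0,0,1,0],[0,0,1,0],[0,0,1,0],[0,0,0,0],[0,0,0,0]]]'
python3 -c "
from h import *
st();delta([587,-34,6],-.2)"
```

```text
clock: 4.83
eef_pos: [586.2, -32.5, 43.8]
tool_rot: [-3.141, 0.002, -0.197]
force: [1.6, -0.4, 0.9]
width: 85.3
gripper_force: 0.0
t 4.83 pos [586.2 -32.5  43.8] rot [-3.141e+00  2.000e-03 -1.970e-01] w 85.3 gf 0.0 F [ 1.6 -0.4  0.9]
rows (current axes): [0.05 0.05 1.51]
 turn units -39.23
 turn units 0.04
 turn units -39.23
```

```bash
python3 -m crank '[[[0,0.05,0.7,0],[0,0,0.5,0],[0,0,0.3,0],[0,0,0,0]]]'
python3 -m crank '[[[0,0,0,0],[0,0,0,0],[0,0,0,0],[0,0,0,0]]]' -0.4
python3 -m crank '[[[0,0,0,0],[0,0,0,0],[0,0,0,0]]]' -0.36
python3 -m crank '[[[0,0,0,0],[0,0,0,0],[0,0,0,0]]]' -0.33
```

```text
clock: 5.17
eef_pos: [585.9, -34.3, 5.8]
tool_rot: [3.142, 0.001, -0.197]
force: [-0.5, 0.7, -0.0]
width: 85.7
gripper_force: 0.0
clock: 5.5
eef_pos: [586.9, -34.7, 7.0]
tool_rot: [-3.141, -0.001, -0.197]
force: [0.2, -0.1, 0.9]
width: 59.7
gripper_force: 0.0
clock: 5.75
eef_pos: [586.9, -35.0, 6.8]
tool_rot: [3.141, -0.001, -0.197]
force: [-0.5, 0.1, 2.6]
width: 58.1
gripper_force: 1.5
clock: 6.0
eef_pos: [586.9, -35.0, 6.9]
tool_rot: [3.141, -0.001, -0.197]
force: [0.2, -0.8, 5.4]
width: 57.9
gripper_force: 34.8
```

```bash
python3 -m crank '[[[0,0,0,0],[0,0,0,0],[-0.04,0,-0.2,0],[-0.06,0,-0.2,0],[-0.08,0,-0.2,0],[-0.1,0,-0.2,0],[-0.12,0,-0.2,0],[-0.14,0,-0.2,0],[0,0,0,0],[0,0,0,0]]]' -0.355
python3 - <<'E'
from h import *
st()
d=ctrl.get_image('wrist')['img'][...,::-1];e=ctrl.get_image('scene')['img'][...,::-1]
c=cv2.resize(e[160:310,220:400],None,fx=3,fy=3)
cv2.imwrite('pics/l1.png',np.hstack([cv2.resize(d[150:450,:],(480,225)),cv2.resize(c,(270,225))])) 
for t in('tin_lid','tin_foot'):
    print(t,ctrl.place_of('scene',t)[:2],ctrl.place_of('top',t)[:2])
E
```

```text
clock: 6.83
eef_pos: [573.0, -31.8, 36.8]
tool_rot: [-3.141, -0.0, -0.197]
force: [-0.6, 0.1, -1.2]
width: 57.8
gripper_force: 6.1
t 6.83 pos [573.  -31.8  36.8] rot [-3.141 -0.    -0.197] w 57.8 gf 6.1 F [-0.6  0.1 -1.2]
tin_lid [{'position': [248.8, 311.0], 'confidence': 0.85}] [{'position': [236.7, 333.2], 'confidence': 0.9}]
tin_foot [{'position': [233.6, 297.1], 'confidence': 0.84}] [{'position': [282.0, 322.3], 'confidence': 0.98}, {'position': [278.2, 188.2], 'confidence': 0.38}]
```

View pics/l1.png

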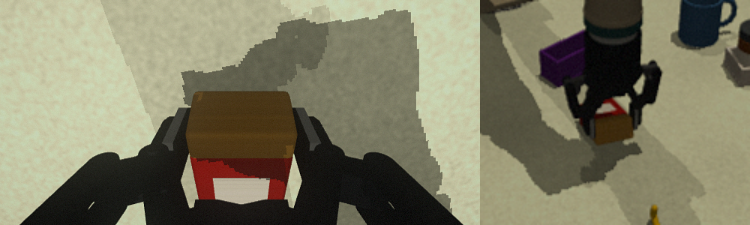

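```bash
cat >> h.py <<'E'
U=np.array([np.cos(-.197),np.sin(-.197),0]);Z=np.array([0,0,1.])
def tilt(th=None,along=40,up=10,gz=27):
    "angle of the tin in the pads, from scene lid/foot pixels"
    s=ctrl.read_state();g=s['eef_pos']+[0,0,gz];d=ctrl.get_image('scene')
    obs={t:ctrl.place_of('scene',t) for t in('tin_lid','tin_foot')}
    best=[]
    for th in np.radians(np.arange(-10,105,1)):
        a=np.cos(th)*U+np.sin(th)*Z; n=-np.sin(th)*U+np.cos(th)*Z; c=g-along*a-up*n
        p={'tin_lid':proj(d,c+50*a),'tin_foot':proj(d,c-50*a)}
        E=[np.hypot(*(np.array(p[t])-obs[t][0]['position'])) if obs[t] else 0 for t in p]
        best.append((sum(E),np.degrees(th).round(),np.round(E,1),(c-50*a).round(1)))
    print({t:(o[0]['position'],o[0]['confidence']) if o else None for t,o in obs.items()}); 
    for b in sorted(best,key=lambda b:b[0])[:1]: print(b)
    return d
E
python3 -c "
from h import *
st();tilt()"
```

```text
t 7.13 pos [573.4 -32.   36.2] rot [-3.141 -0.    -0.197] w 57.5 gf 6.2 F [ 0.2  0.6 -0.2]
{'tin_lid': ([248.2, 310.7], 0.64), 'tin_foot': ([234.9, 295.4], 0.77)}
(np.float64(6.499752255979653), np.float64(25.0), array([4.1, 2.4]), array([497.6, -16.8,  16.1]))
```

```bash
python3 -m crank '[[[-0.12,0,-0.14,0],[-0.13,0,-0.14,0],[-0.14,0,-0.13,0],[-0.15,0,-0.12,0],[-0.15,0,-0.11,0],[-0.15,0,-0.11,0],[-0.15,0,-0.1,0],[-0.16,0,-0.1,0],[0,0,0,0]]]'
python3 -c "
from h import *
st();tilt()"
```

```text
clock: 8.03
eef_pos: [543.9, -26.1, 60.5]
tool_rot: [3.142, 0.001, -0.197]
force: [-1.4, 0.7, -1.8]
width: 57.9
gripper_force: 5.7
t 8.03 pos [543.9 -26.1  60.5] rot [ 3.142e+00  1.000e-03 -1.970e-01] w 57.9 gf 5.7 F [-1.4  0.7 -1.8]
{'tin_lid': ([228.3, 307.5], 0.74), 'tin_foot': ([233.5, 294.1], 0.87)}
(np.float64(6.243746095399863), np.float64(46.0), array([3.4, 2.8]), array([489.7, -15.3,  15.8]))
```

```bash
python3 -m crank '[[[-0.15,0,-0.08,0],[-0.15,0,-0.07,0],[-0.15,0,-0.06,0],[-0.16,0,-0.06,0],[-0.16,0,-0.05,0],[-0.16,0,-0.04,0],[-0.16,0,-0.03,0],[-0.16,0,-0.02,0],[0,0,0,0]]]'
python3 -c "
from h import *
st();tilt()"
```

```text
clock: 8.93
eef_pos: [513.1, -20.1, 70.4]
tool_rot: [3.141, 0.001, -0.197]
force: [-0.4, -0.4, -2.3]
width: 57.8
gripper_force: 5.6
t 8.93 pos [513.1 -20.1  70.4] rot [ 3.141e+00  1.000e-03 -1.970e-01] w 57.8 gf 5.6 F [-0.4 -0.4 -2.3]
{'tin_lid': ([220.4, 304.5], 0.63), 'tin_foot': None}
(np.float64(5.652244846779779), np.float64(0.0), array([5.7, 0. ]), array([424.9,  -2.4,  87.4]))
```

```bash
python3 -m crank '[[[-0.12,0,0.02,0],[-0.15,0,0.03,0],[-0.15,0,0.03,0],[-0.15,0,0.03,0],[-0.15,0,0.03,0],[-0.15,0,0.03,0],[-0.12,0,0,0],[0,0,0,0]]]'
python3 - <<'E'
from h import *
st();d=tilt()
e=d['img'][...,::-1];w=ctrl.get_image('wrist')['img'][...,::-1]
cv2.imwrite('pics/l2.png',np.hstack([cv2.resize(e[150:280,230:380],None,fx=3,fy=3),cv2.resize(w,(320,390))[:, :320]]))
E
```

```text
clock: 9.75
eef_pos: [489.0, -15.3, 66.0]
tool_rot: [3.141, 0.001, -0.197]
force: [-0.6, -0.5, -1.6]
width: 58.1
gripper_force: 5.6
t 9.75 pos [489.  -15.3  66. ] rot [ 3.141e+00  1.000e-03 -1.970e-01] w 58.1 gf 5.6 F [-0.6 -0.5 -1.6]
{'tin_lid': ([215.3, 302.1], 0.78), 'tin_foot': ([218.9, 289.8], 0.71)}
(np.float64(8.568068951986096), np.float64(49.0), array([7.9, 0.7]), array([438.5,  -5.2,  18.5]))
```

View pics/l2.png

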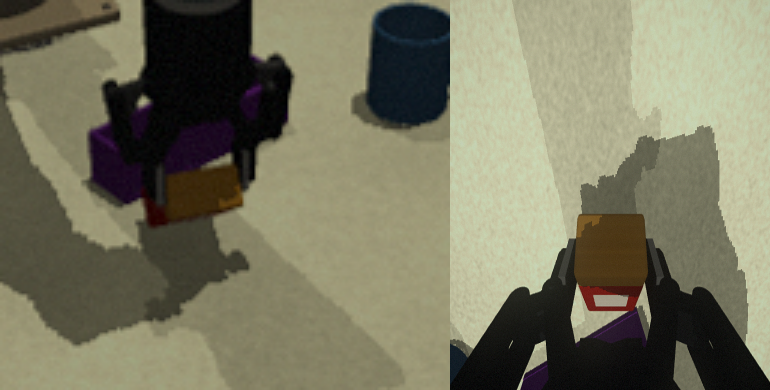

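The scene crop shows the tin still tilted about 45–50° in the pads, with the foot floating slightly. I move clear of the purple tray, loosen slightly, and let the foot's friction on the table finish the turn.

```bash
python3 -m crank '[[[0.1,0,-0.1,0],[0.2,0,-0.1,0],[0.3,0,0,0],[0.4,0,0,0],[0.5,0,0,0],[0.5,0,0,0],[0.5,0,0,0],[0,0,0,0],[0,0,0,0]]]' -0.357
python3 -c "
from h import *
st();tilt()"
```

```text
clock: 10.7
eef_pos: [553.7, -28.2, 71.7]
tool_rot: [-3.141, -0.004, -0.198]
force: [1.1, -0.9, 4.0]
width: 58.1
gripper_force: 2.7
t 10.7 pos [553.7 -28.2  71.7] rot [-3.141 -0.004 -0.198] w 58.1 gf 2.7 F [ 1.1 -0.9  4. ]
{'tin_lid': ([225.5, 310.5], 0.83), 'tin_foot': ([240.9, 297.2], 0.73)}
(np.float64(7.7815500290358575), np.float64(60.0), array([4.5, 3.3]), array([518.1, -21.1,  15.8]))
```

```bash
python3 -m crank '[[[0,0,0,0],[0,0,0,0],[0,0,0,0],[0,0,0.05,0],[-0.05,0,0.05,0],[-0.1,0,0.05,0],[-0.1,0,0.03,0],[-0.1,0,0,0],[-0.1,0,0,0],[0,0,0,0]]]'
python3 -c "
from h import *
st();tilt()"
```

```text
clock: 11.68
eef_pos: [539.2, -25.2, 66.4]
tool_rot: [3.141, 0.002, -0.197]
force: [0.2, -0.3, 2.8]
width: 58.1
gripper_force: 3.1
t 11.68 pos [539.2 -25.2  66.4] rot [ 3.141e+00  2.000e-03 -1.970e-01] w 58.1 gf 3.1 F [ 0.2 -0.3  2.8]
{'tin_lid': ([224.1, 311.4], 0.83), 'tin_foot': ([204.6, 397.0], 0.6)}
(np.float64(110.45545424125643), np.float64(38.0), array([  6.5, 104. ]), array([475.7, -12.6,  30.1]))
```

```bash
python3 -m crank '[[[-0.15,0,0,0],[-0.15,0,0,0],[-0.15,0,0,0],[-0.15,0,0,0],[-0.15,0,0,0],[-0.15,0,0,0],[0,0,0,0]]]'
python3 - <<'E'
from h import *
st();d=tilt()
e=d['img'][...,::-1];w=ctrl.get_image('wrist')['img'][...,::-1]
cv2.imwrite('pics/l3.png',np.hstack([cv2.resize(e[150:280,240:390],None,fx=3,fy=3),cv2.resize(w,(320,390))[:, :320]]))
E
```

```text
clock: 12.42
eef_pos: [516.5, -20.7, 66.3]
tool_rot: [3.141, 0.003, -0.197]
force: [-0.2, 0.8, 1.8]
width: 58.1
gripper_force: 3.3
t 12.42 pos [516.5 -20.7  66.3] rot [ 3.141e+00  3.000e-03 -1.970e-01] w 58.1 gf 3.3 F [-0.2  0.8  1.8]
{'tin_lid': ([215.7, 303.2], 0.97), 'tin_foot': ([242.8, 295.8], 0.81)}
(np.float64(7.242637244178585), np.float64(77.0), array([3.6, 3.7]), array([506.2, -18.6,   3.4]))
```

View pics/l3.png

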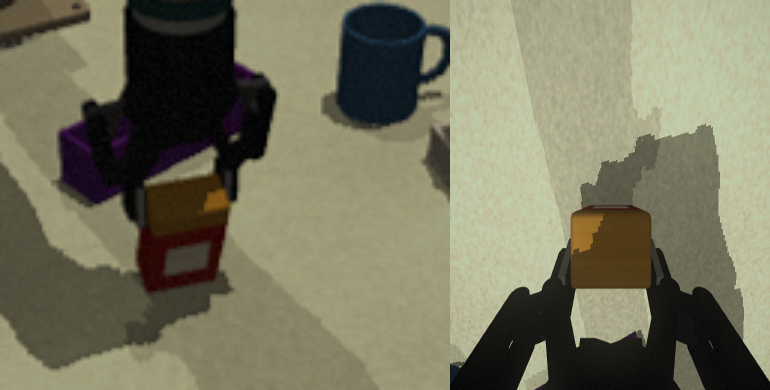

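The tin is on its foot edge at about 77°, with its label upright. A bit more drag.

```bash
python3 -m crank '[[[-0.12,0,0,0],[-0.12,0,0.02,0],[-0.12,0,0.02,0],[-0.12,0,0.02,0],[-0.12,0,0.02,0],[0,0,0,0],[0,0,0,0]]]'
python3 -c "
from h import *
st();tilt()"
```

```text
clock: 13.2
eef_pos: [502.7, -18.0, 64.5]
tool_rot: [3.141, 0.002, -0.197]
force: [-1.2, -0.2, 1.2]
width: 58.2
gripper_force: 3.5
t 13.2 pos [502.7 -18.   64.5] rot [ 3.141e+00  2.000e-03 -1.970e-01] w 58.2 gf 3.5 F [-1.2 -0.2  1.2]
{'tin_lid': ([209.2, 301.4], 0.66), 'tin_foot': ([240.7, 300.3], 0.86)}
(np.float64(3.6697065083557034), np.float64(85.0), array([1.9, 1.7]), array([504.8, -18.4,   0.9]))
```

```bash
python3 -m crank '[[[-0.1,0,0,0],[-0.1,0,0.02,0],[-0.1,0,0.04,0],[0,0,0.04,0],[0,0,0.04,0],[0,0,0,0],[0,0,0,0]]]'
python3 - <<'E'
from h import *
st();d=tilt()
e=d['img'][...,::-1];w=ctrl.get_image('wrist')['img'][...,::-1]
cv2.imwrite('pics/l4.png',np.hstack([cv2.resize(e[150:280,230:380],None,fx=3,fy=3),cv2.resize(w,(320,390))[:, :320]]))
E
```

```text
clock: 13.93
eef_pos: [495.7, -16.5, 61.2]
tool_rot: [3.142, 0.001, -0.197]
force: [-2.1, 0.3, 4.6]
width: 58.0
gripper_force: 4.0
t 13.93 pos [495.7 -16.5  61.2] rot [ 3.142e+00  1.000e-03 -1.970e-01] w 58.0 gf 4.0 F [-2.1  0.3  4.6]
{'tin_lid': ([207.8, 304.6], 0.56), 'tin_foot': ([242.4, 296.7], 0.56)}
(np.float64(7.9770718672142955), np.float64(88.0), array([6.1, 1.9]), array([502.4, -17.9,  -2.1]))
```

View pics/l4.png

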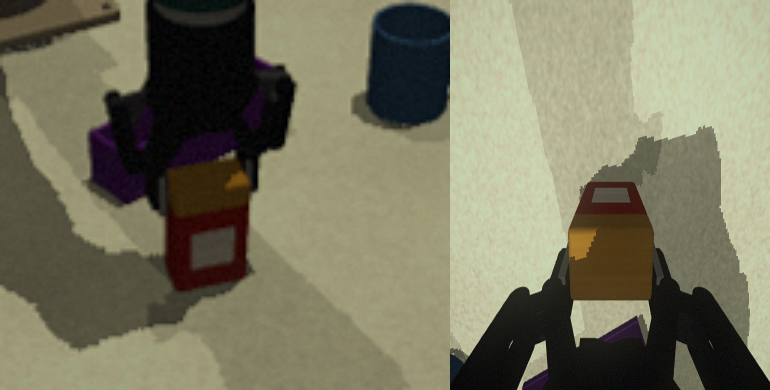

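It stands upright on the table. I release it.

```bash
python3 -m crank '[[[0,0,0,0],[0,0,0,0],[0,0,0,0]]]' -0.4
python3 -m crank '[[[0,0,0,0],[0,0,0,0],[0,0,0,0],[0,0,0,0],[0,0,-1,0],[0,0,-1,0],[0,0,-0.6,0],[0,0,0,0],[0,0,0,0]]]' -1
python3 - <<'E'
from h import *
st();d=tilt();w=ctrl.get_image('wrist')
for n,D,z in(('wrist',w,100),('top',ctrl.get_image('top'),100)):
  for t in('tin','tin_lid'):
    for r in (ctrl.trace(n,t) if t=='tin' else ctrl.place_of(n,t)): print(n,t,round(r['confidence'],2),r['position'],ray(D,r['position'],z).round(1))
E
```

```text
clock: 14.38
eef_pos: [496.5, -16.7, 60.9]
tool_rot: [3.142, -0.0, -0.197]
force: [0.7, -0.3, 1.0]
width: 59.8
gripper_force: 0.0
clock: 15.13
eef_pos: [496.8, -16.6, 126.7]
tool_rot: [-3.141, -0.002, -0.197]
force: [-0.1, -0.3, -0.5]
width: 85.6
gripper_force: 0.0
t 15.13 pos [496.8 -16.6 126.7] rot [-3.141e+00 -2.000e-03 -1.970e-01] w 85.6 gf 0.0 F [-0.1 -0.3 -0.5]
{'tin_lid': ([208.2, 303.1], 0.76), 'tin_foot': ([242.4, 299.9], 0.8)}
(np.float64(46.035407881987794), np.float64(104.0), array([27.6, 18.5]), array([527.6, -22.8,  68.8]))
wrist tin 0.9 [250.6, 320.0] [512.5 -18.6 100. ]
wrist tin 0.54 [297.0, 7.9] [519.  150.9 100. ]
wrist tin_lid 0.85 [269.4, 320.5] [502.1 -16.8 100. ]
top tin 0.64 [252.3, 505.3] [ 564.4 -390.6  100. ]
top tin 0.58 [265.3, 450.6] [ 535.  -276.1  100. ]
top tin_lid 0.33 [269.5, 448.9] [ 526.2 -272.6  100. ]
```

```bash
python3 -c "
from h import *
s=st();print(s['qpos'].round(2));delta([502.5,-17,126],-1.768)"
```

```text
t 15.58 pos [496.  -16.7 125.6] rot [ 3.141e+00  1.000e-03 -1.970e-01] w 85.4 gf 0.0 F [-0.3 -0.1  0. ]
[-0.09  0.58  0.1   2.04 -0.1   0.53 -1.69]
rows (current axes): [ 0.26 -0.04 -0.02]
 turn units -19.64
 turn units 19.63
 turn units -19.64
```

```bash
python3 -m crank '[[[0.26,0,-0.3,-0.5],[0,0,0,-0.9],[0,0,0,-1],[0,0,0,-1],[0,0,0,-1],[0,0,0,-1],[0,0,0,-1],[0,0,0,-1],[0,0,0,-1],[0,0,0,-1],[0,0,0,-1],[0,0,0,-1]]]'
python3 -m crank '[[[0,0,0,-1],[0,0,0,-1],[0,0,0,-1],[0,0,0,-1],[0,0,0,-1],[0,0,0,-1],[0,0,0,-1],[0,0,0,-1],[0,0,0,-0.3],[0,0,0,0],[0,0,0,0]]]'
python3 - <<'E'
from h import *
s=st();D=ctrl.get_image('wrist')
r=ctrl.trace('wrist','tin');
for q in r[:2]:
    m=q['mask'];ys,xs=np.where(m);print(q['confidence'],q['position'],ys.min(),ys.max(),xs.min(),xs.max())
    c=cv2.findContours(m.astype(np.uint8),0,2)[0];print(cv2.approxPolyDP(max(c,key=cv2.contourArea),5,True)[:,0].tolist())
    for p in cv2.approxPolyDP(max(c,key=cv2.contourArea),5,True)[:,0]: print(ray(D,p[::-1],100)[:2].round(1))
for q in ctrl.place_of('wrist','tin_lid')[:1]: print('lid',q,ray(D,q['position'],100).round(1))
cv2.imwrite('pics/w5.png',D['img'][...,::-1])
delta([502.5,-17,70],1.374)
E
```

```text
clock: 16.58
eef_pos: [502.5, -18.0, 133.4]
tool_rot: [-3.141, 0.0, 0.719]
force: [0.4, -0.1, 0.3]
width: 85.5
gripper_force: 0.0
clock: 17.5
eef_pos: [502.5, -18.0, 133.5]
tool_rot: [-3.141, -0.0, 1.377]
force: [0.8, 0.1, -0.1]
width: 85.2
gripper_force: 0.0
t 17.5 pos [502.5 -18.  133.5] rot [-3.141 -0.     1.377] w 85.2 gf 0.0 F [ 0.8  0.1 -0.1]
lid {'position': [275.8, 321.3], 'confidence': 0.73} [502.3 -17.8 100. ]
rows (current axes): [ 0.03 -0.01  2.54]
 turn units -39.22
 turn units 0.05
 turn units -39.22
```

View pics/w5.png

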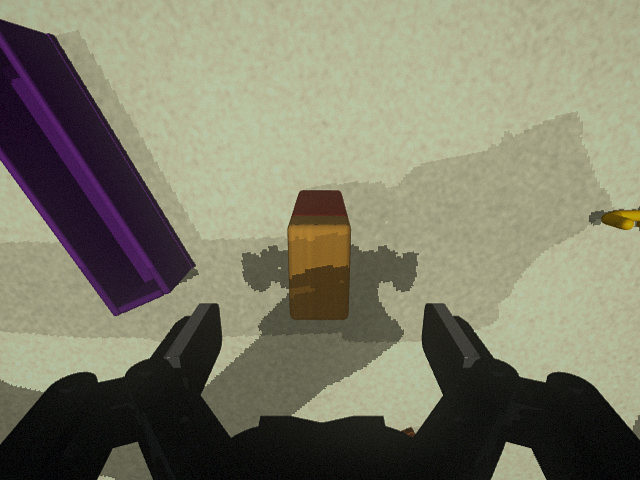

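The tin stands upright, square to the fingers (cols 288–350, lid rows 222–320). I descend and grip its broad faces.

```bash
python3 -m crank '[[[0,0,0.6,0],[0,0,0.9,0],[0,0,0.8,0],[0,0,0.5,0],[0,0,0.12,0],[0,0,0,0]]]'
python3 -m crank '[[[0,0,0,0],[0,0,0,0],[0,0,0,0],[0,0,0,0],[0,0,0,0],[0,0,0,0]]]' 0.15
python3 -m crank '[[[0,0,0,0],[0,0,0,0],[0,0,0,0],[0,0,0,0]]]' 0.35
python3 -m crank '[[[0,0,-0.2,0],[0,0,-0.6,0],[0,0,-1,0],[0,0,-1,0],[0,0,-0.6,0],[0,0,0,0],[0,0,0,0]]]'
python3 - <<'E'
from h import *
s=st();d=ctrl.get_image('scene');
for q in ctrl.place_of('scene','tin_lid')[:1]+ctrl.place_of('scene','tin_foot')[:1]:print(q)
w=ctrl.get_image('wrist');print(ctrl.place_of('wrist','tin_lid')[:1])
top=ctrl.get_image('top')
# refine tray pose: detections at tin_a/tin_b lids in top view (arm out of the way)
for n in('tin','tin_tray','jar_tray','jar'):
  for q in ctrl.place_of('top',n): print(n,q['confidence'],[round(float(v),1) for v in q['position']])
E
```

```text
clock: 18.15
eef_pos: [502.0, -17.7, 59.9]
tool_rot: [-3.14, 0.0, 1.379]
force: [-0.0, 0.2, 0.2]
width: 85.1
gripper_force: 0.0
clock: 18.65
eef_pos: [502.5, -17.9, 60.9]
tool_rot: [3.142, 0.0, 1.379]
force: [-0.5, -0.3, 0.7]
width: 36.2
gripper_force: 0.4
clock: 18.98
eef_pos: [502.2, -17.9, 60.9]
tool_rot: [-3.141, 0.0, 1.379]
force: [-1.9, -0.2, 5.5]
width: 33.4
gripper_force: 59.2
clock: 19.57
eef_pos: [503.0, -18.2, 145.9]
tool_rot: [3.14, -0.0, 1.378]
force: [-0.9, -0.2, -1.7]
width: 33.2
gripper_force: 60.0
t 19.57 pos [503.  -18.2 145.9] rot [ 3.14  -0.     1.378] w 33.2 gf 60.0 F [-0.9 -0.2 -1.7]
{'position': [173.7, 300.8], 'confidence': 0.78}
{'position': [215.9, 296.6], 'confidence': 0.82}
[{'position': [363.5, 322.4], 'confidence': 0.94}]
tin 0.86 [258.0, 496.3]
tin 0.59 [264.8, 448.3]
tin_tray 0.6 [347.3, 291.4]
tin_tray 0.58 [261.1, 468.0]
jar_tray 0.62 [271.5, 166.1]
jar_tray 0.26 [338.8, 442.2]
jar_tray 0.25 [262.2, 139.5]
jar 0.93 [276.8, 189.0]
jar 0.91 [343.5, 439.6]
jar 0.81 [262.7, 140.3]
```

```bash
cat > fit.py <<'E'
from h import *
from scipy.optimize import minimize
def box(sx,sy,z0,z1,cy=0): return [[a*sx/2,cy+b*sy/2,z] for a in(-1,1) for b in(-1,1) for z in(z0,z1)]
def cyl(r,z0,z1,cy): return [[r*np.cos(t),cy+r*np.sin(t),z] for t in np.linspace(0,6.28,40) for z in(z0,z1)]
TIN=[box(49,190.5,0,51)]+[box(34,58,6,106,c) for c in(60,-60)]
JAR=[box(72,188,0,36)]+[cyl(28.3,6,91,c) for c in(59,-59)]
def fit(cams,parts,x0,seg,pad=25):
    obs=[]
    for n in cams:
        d=ctrl.get_image(n); obs.append((n,d,seg(d['img'])))
    def render(d,p,hi=1):
        c,s=np.cos(p[2]),np.sin(p[2]); m=np.zeros((480,640),np.float32); m=np.zeros((480*2,640*2),np.uint8)
        for q in parts:
            q=np.array(q); w=np.c_[p[0]+c*q[:,0]-s*q[:,1],p[1]+s*q[:,0]+c*q[:,1],q[:,2]]
            uv=np.array([proj(d,v)[::-1] for v in w]); h=cv2.convexHull(np.round((uv+.5)*2*16-8).astype(np.int32))
            cv2.fillConvexPoly(m,h,255,cv2.LINE_AA,4)
        return cv2.resize(m,(640,480),interpolation=cv2.INTER_AREA)/255.
    roi=[cv2.dilate((render(d,x0)>0).astype(np.uint8),np.ones((pad,pad)))>0 for _,d,_ in obs]
    def cost(v,k=None):
        p=[x0[0]+v[0],x0[1]+v[1],x0[2]+v[2]/60]
        return sum(np.abs(render(d,p)-m)[r].sum()/(m[r].sum()+1) for (n,d,m),r,i in zip(obs,roi,range(9)) if k is None or i==k)
    out={}
    for k in([None] if len(obs)==1 else [None]+list(range(len(obs)))):
        best=min((minimize(cost,[a,b,0],args=(k,),method='Nelder-Mead',options=dict(initial_simplex=np.array([[a,b,0],[a+6,b,0],[a,b+6,0],[a,b,5]]),xatol=.1,fatol=1e-4)) for a in(-3,3) for b in(-3,3)),key=lambda r:r.fun)
        v=best.x; out[k]=np.array([x0[0]+v[0],x0[1]+v[1],x0[2]+v[2]/60]); print(cams if k is None else cams[k],out[k].round(3),'cost',round(best.fun,3))
    return out[None],obs
def sat(th): 
    def f(im):
        h=cv2.cvtColor(im,cv2.COLOR_RGB2HSV).astype(int); 
        return (((h[...,1]>th)|(h[...,2]<45))).astype(np.float32)
    return f
E
python3 - <<'E'
from fit import *
d=ctrl.get_image('top');h=cv2.cvtColor(d['img'],cv2.COLOR_RGB2HSV)
for p in((259,470),(270,440),(250,505),(290,470),(240,470),(246,447),(256,489)):print(p,h[p])
w0=[ray(d,p,106) for p in((258,496.3),(264.8,448.3))];print(w0,(w0[0]+w0[1])/2)
for th in(70,90,110):
    fit(['top','scene'],TIN,[550,-329,.29],sat(th))
E
```

```text
(259, 470) [ 12 145 109]
(270, 440) [22 87 56]
(250, 505) [ 16 153 130]
(290, 470) [ 23  50 142]
(240, 470) [ 21  55 140]
(246, 447) [ 20  58 132]
(256, 489) [165  11  46]
[array([ 551.68492174, -369.80287685,  106.        ]), array([ 535.59686747, -269.99344549,  106.        ])] [ 543.64089461 -319.89816117  106.        ]
['top', 'scene'] [ 5.54148e+02 -3.42258e+02  2.98000e-01] cost 0.273
top [ 5.53756e+02 -3.42043e+02  2.95000e-01] cost 0.128
scene [ 5.55761e+02 -3.42139e+02  3.02000e-01] cost 0.132
['top', 'scene'] [ 5.53865e+02 -3.41770e+02  2.98000e-01] cost 0.352
top [ 5.53655e+02 -3.41623e+02  2.97000e-01] cost 0.216
scene [ 5.54672e+02 -3.41843e+02  3.13000e-01] cost 0.132
['top', 'scene'] [ 5.53968e+02 -3.41903e+02  3.10000e-01] cost 0.504
top [ 5.53212e+02 -3.41865e+02  2.90000e-01] cost 0.361
scene [ 5.54617e+02 -3.41839e+02  3.15000e-01] cost 0.142
```

```bash
python3 -m crank '[[[0,0,-0.6,0],[0,0,-0.9,0],[0,0,-0.7,0],[0,0,-0.3,-0.4],[0,0,0,-0.8],[0,0,0,-1],[0,0,0,-1],[0,0,0,-1],[0,0,0,-1],[0,0,0,-0.8],[0,0,0,0]]]'
python3 -c "
from h import *
s=st();delta([550,-330,205],1.857)"
```

```text
clock: 21.33
eef_pos: [502.5, -18.0, 208.0]
tool_rot: [-3.142, -0.0, 1.86]
force: [0.6, -0.4, -2.0]
width: 33.6
gripper_force: 60.1
t 21.33 pos [502.5 -18.  208. ] rot [-3.142 -0.     1.86 ] w 33.6 gf 60.1 F [ 0.6 -0.4 -2. ]
rows (current axes): [-12.5   -1.74   0.12]
 turn units -39.23
 turn units 0.04
 turn units -39.23
```

```bash
python3 -m crank '[[[-0.4,0,0,0],[-0.8,-0.1,0,0],[-1,-0.14,0,0],[-1,-0.14,0,0],[-1,-0.14,0,0],[-1,-0.14,0,0],[-1,-0.14,0,0],[-1,-0.14,0,0],[-1,-0.14,0,0],[-1,-0.14,0,0],[-1,-0.14,0,0],[-1,-0.14,0,0]]]'
python3 -m crank '[[[-0.9,-0.14,0,-0.05],[-0.6,-0.1,0,0],[-0.3,-0.04,0,0],[0,0,0,0],[0,0,0,0],[0,0,0,0]]]'
python3 - <<'E'
from fit import *
s=st();delta([554,-342,205],1.868)
d=ctrl.get_image('wrist');cv2.imwrite('pics/w6.png',d['img'][...,::-1])
for t in('tin','tin_tray','tin_lid'):
    for q in ctrl.trace('wrist',t):
        ys,xs=np.where(q['mask']);print(t,round(q['confidence'],2),q['position'],ys.min(),ys.max(),xs.min(),xs.max())
E
```

```text
clock: 22.33
eef_pos: [545.7, -299.5, 207.9]
tool_rot: [-3.141, 0.0, 1.856]
force: [0.3, 0.6, -2.2]
width: 33.1
gripper_force: 60.1
clock: 22.83
eef_pos: [552.5, -340.3, 208.1]
tool_rot: [3.141, -0.001, 1.864]
force: [0.4, 0.0, -2.6]
width: 33.4
gripper_force: 60.1
t 22.83 pos [ 552.5 -340.3  208.1] rot [ 3.141e+00 -1.000e-03  1.864e+00] w 33.4 gf 60.1 F [ 0.4  0.  -2.6]
rows (current axes): [-0.08  0.04  0.12]
 turn units 39.22
 turn units -0.05
 turn units 39.22
tin 0.89 [152.6, 321.1] 111 196 298 348
tin 0.72 [322.2, 319.8] 213 420 272 371
tin_tray 0.57 [196.0, 322.4] 103 215 292 354
tin_lid 0.64 [321.1, 322.0] 212 421 271 372
```

View pics/w6.png

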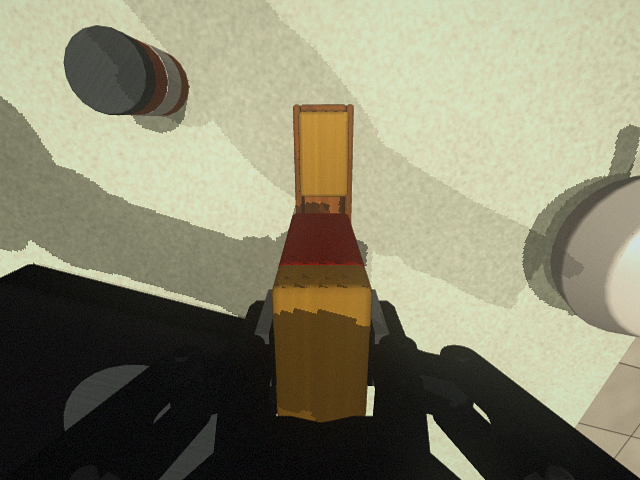

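The wrist view is well aligned. The green tin's lid (rows 111–196, cols 300–349) is dead ahead of the held tin (foot edge at row 213, cols 294–351), with bare tray floor between them at row 205.

Run:
```python
from fit import *
s=st();d=ctrl.get_image('wrist');h=cv2.cvtColor(d['img'],cv2.COLOR_RGB2HSV).astype(int)
m=((h[...,0]>17)&(h[...,0]<28)&(h[...,1]>140)&(h[...,2]>110)).astype(np.uint8)
m[205:]=0;m[:95]=0;m[:,:285]=0;m[:,365:]=0
n,l,stt,_=cv2.connectedComponentsWithStats(m);k=1+np.argmax(stt[1:,4]);print(stt[k])
ys,xs=np.where(l==k)
def tool(p,z):
    w=ray(d,p,z)-s['eef_pos'];y=s['tool_rot'][2];return np.array([w[:2]@[np.cos(y),np.sin(y)],w[:2]@[np.sin(y),-np.cos(y)]]).round(1)
for r in(120,140,160,180,190):
    c=xs[ys==r];print(r,c.min(),c.max(),tool((r,c.min()-.5),106),tool((r,c.max()+.5),106))
for c in(310,324,338):
    r=ys[xs==c];print('col',c,r.min(),r.max(),tool((r.min()-.5,c),106),tool((r.max()+.5,c),106))
# held tin foot edge (front) & lid edge: red
r_=((h[...,0]<8)|(h[...,0]>172))&(h[...,1]>150)&(h[...,2]>30);r_[:205]=0;r_[270:]=0
ys,xs=np.where(r_)
for r in(220,235,250,262):
    c=xs[(ys==r)&(xs>260)&(xs<385)];print('red',r,c.min(),c.max(),(c.min()+c.max())/2)
print('foot edge tool', tool((213,322.5),s['eef_pos'][2]-61),'lid ctr ',tool((290,322),s['eef_pos'][2]+39))
fit(['top','scene'],TIN[:1]+TIN[1:],[554,-342,.297],sat(70)) if 0 else None
```

```text
t 23.03 pos [ 552.6 -341.   208.3] rot [ 3.141 -0.     1.864] w 33.5 gf 60.1 F [ 0.5 -0.2 -2.5]
[ 299  109   50   86 4082]
120 299 348 [ 81.8 -15. ] [81.8 18.2]
140 300 347 [ 68.9 -14.6] [69.  17.8]
160 300 347 [ 55.7 -14.9] [55.7 18.1]
180 301 347 [ 41.9 -14.4] [41.9 18.5]
190 301 346 [ 34.8 -14.5] [34.9 17.9]
col 310 110 194 [88.3 -7.3] [31.6 -7.9]
col 324 110 194 [88.3  1.9] [31.6  2.1]
col 338 110 194 [88.3 11.1] [31.6 12. ]
red 220 292 349 320.5
red 235 287 353 320.0
red 250 283 358 320.5
red 262 280 362 321.0
foot edge tool [28.8  0.8] lid ctr  [28.3  0.3]
```

Run:
```python
from fit import *
s=st();d=ctrl.get_image('wrist');im=d['img'];h=cv2.cvtColor(im,cv2.COLOR_RGB2HSV).astype(int)
def tool(p,z):
    w=ray(d,p,z)-s['eef_pos'];y=s['tool_rot'][2];return np.array([w[:2]@[np.cos(y),np.sin(y)],w[:2]@[np.sin(y),-np.cos(y)]]).round(1)
for r in(120,150,180,200,206):
    c=np.where(((h[r,280:370,0]<28)&(h[r,280:370,1]>100)))[0]+280
    print(r,c.min(),c.max(),tool((r,c.min()-.5),51),tool((r,c.max()+.5),51))
    if r in(150,206):print([tuple(h[r,c]) for c in list(range(291,303))],'|',[tuple(h[r,c]) for c in list(range(344,357))])
```

```text
t 23.08 pos [ 552.5 -341.3  208.3] rot [3.141 0.    1.864] w 33.4 gf 60.1 F [-0.1  0.4 -2.4]
120 294 353 [ 81.8 -22.4] [81.9 26.3]
150 295 352 [ 58.1 -22.2] [58.1 26.2]
[(np.int64(30), np.int64(46), np.int64(195)), (np.int64(28), np.int64(44), np.int64(195)), (np.int64(30), np.int64(41), np.int64(194)), (np.int64(20), np.int64(88), np.int64(125)), (np.int64(12), np.int64(165), np.int64(113)), (np.int64(13), np.int64(161), np.int64(138)), (np.int64(14), np.int64(163), np.int64(139)), (np.int64(16), np.int64(136), np.int64(90)), (np.int64(15), np.int64(136), np.int64(86)), (np.int64(19), np.int64(172), np.int64(142)), (np.int64(19), np.int64(171), np.int64(148)), (np.int64(19), np.int64(177), np.int64(166))] | [(np.int64(19), np.int64(177), np.int64(180)), (np.int64(19), np.int64(170), np.int64(179)), (np.int64(19), np.int64(178), np.int64(166)), (np.int64(19), np.int64(176), np.int64(149)), (np.int64(18), np.int64(154), np.int64(96)), (np.int64(12), np.int64(167), np.int64(145)), (np.int64(13), np.int64(167), np.int64(145)), (np.int64(12), np.int64(170), np.int64(132)), (np.int64(14),
[... 760 characters left out ...]
, np.int64(92)), (np.int64(16), np.int64(141), np.int64(85)), (np.int64(15), np.int64(129), np.int64(69))] | [(np.int64(17), np.int64(140), np.int64(69)), (np.int64(14), np.int64(161), np.int64(98)), (np.int64(13), np.int64(162), np.int64(121)), (np.int64(14), np.int64(167), np.int64(130)), (np.int64(13), np.int64(165), np.int64(128)), (np.int64(14), np.int64(171), np.int64(130)), (np.int64(13), np.int64(165), np.int64(116)), (np.int64(19), np.int64(102), np.int64(117)), (np.int64(29), np.int64(44), np.int64(203)), (np.int64(28), np.int64(45), np.int64(193)), (np.int64(31), np.int64(47), np.int64(194)), (np.int64(29), np.int64(44), np.int64(197)), (np.int64(28), np.int64(44), np.int64(195))]
```

```bash
python3 -m crank '[[[0,0.085,0,0],[0,0,0.4,0],[0,0,0.6,0],[0,0,0.4,0],[0,0,0.1,0],[0,0,0,0],[0,0,0,0]]]'
python3 - <<'E'
from fit import *
s=st();d=ctrl.get_image('wrist');im=d['img'];h=cv2.cvtColor(im,cv2.COLOR_RGB2HSV).astype(int)
def tool(p,z):
    w=ray(d,p,z)-s['eef_pos'];y=s['tool_rot'][2];return np.array([w[:2]@[np.cos(y),np.sin(y)],w[:2]@[np.sin(y),-np.cos(y)]]).round(1)
m=((h[...,0]>17)&(h[...,0]<28)&(h[...,1]>140)&(h[...,2]>100)).astype(np.uint8);m[:,:260]=0;m[:,390:]=0
n,l,S,_=cv2.connectedComponentsWithStats(m)
for k in range(1,n):
  if S[k,4]>800:
    print(S[k]); ys,xs=np.where(l==k); r0,r1=S[k,1],S[k,1]+S[k,3]-1
    for f in(.3,.7):
        r=int(r0+f*(r1-r0));c=xs[ys==r];print(r,tool((r,c.min()-.5),106),tool((r,c.max()+.5),106))
    c=int(np.median(xs));q=ys[xs==c];print('edges',tool((q.min()-.5,c),106),tool((q.max()+.5,c),106))
    for r in range(int(r0),int(r1),25):
        c=np.where(((h[r,260:390,0]<28)&(h[r,260:390,1]>100)))[0]+260;print(' wall',r,tool((r,c.min()-.5),51),tool((r,c.max()+.5),51))
red=((h[...,0]<8)|(h[...,0]>172))&(h[...,1]>150)&(h[...,2]>30);red[:,:260]=0;red[:,390:]=0
ys,xs=np.where(red);print('red rows',ys.min(),ys.max())
for r in range(200,270,10):
    c=xs[ys==r]
    if len(c)>20:print('red',r,c.min(),c.max(),tool((r,(c.min()+c.max())/2),s['eef_pos'][2]-61))
E
```

```text
clock: 23.72
eef_pos: [554.6, -341.5, 170.5]
tool_rot: [3.141, -0.0, 1.863]
force: [1.0, -0.2, -2.2]
width: 33.6
gripper_force: 60.1
t 23.72 pos [ 554.6 -341.5  170.5] rot [ 3.141 -0.     1.863] w 33.6 gf 60.1 F [ 1.  -0.2 -2.2]
[ 291  105   60  101 5653]
135 [ 73.6 -16.9] [73.6 16.1]
175 [ 50.9 -16.9] [51.  16.1]
edges [89.9 -0.1] [32.5 -0.1]
 wall 105 [ 91.8 -25. ] [91.8 24.1]
 wall 130 [ 75.  -24.8] [75.  23.9]
 wall 155 [ 57.5 -24.6] [57.5 23.7]
 wall 180 [ 39.2 -24.4] [39.2 24.3]
[ 273  284   99   43 2711]
296 [-28.6 -32.1] [-28.6  33.3]
313 [-41.4 -30.6] [-41.4  33.2]
edges [-20.3   4.5] [-40.2   4.7]
 wall 284 [-46.7 -39.2] [-46.7  40. ]
 wall 309 [-70.  -41.9] [-70.   42.7]
red rows 213 266
red 220 291 348 [24.4 -1. ]
red 230 289 352 [18.1 -0.4]
red 240 286 354 [11.7 -0.7]
red 250 283 358 [ 5.1 -0.4]
red 260 281 361 [-1.6 -0. ]
```

```bash
python3 -m crank '[[[0.025,0,0.2,0],[0,0,0.3,0],[0,0,0.3,0],[0,0,0.3,0],[0,0,0.3,0],[0,0,0.2,0],[0,0,0,0],[0,0,0,0]]]'
python3 -m crank '[[[0,0,0.2,0],[0,0,0.2,0],[0,0,0.2,0],[0,0,0.2,0],[0,0,0,0]]]'
```

```text
clock: 24.43
eef_pos: [554.0, -340.8, 130.1]
tool_rot: [-3.141, -0.001, 1.863]
force: [0.7, 0.6, -2.1]
width: 33.6
gripper_force: 60.1
clock: 24.85
eef_pos: [553.9, -340.7, 109.4]
tool_rot: [-3.141, -0.001, 1.863]
force: [-0.3, -0.1, -2.5]
width: 33.6
gripper_force: 60.0
```

```bash
python3 -m crank '[[[0,0,0.2,0],[0,0,0.25,0],[0,0,0.25,0],[0,0,0.25,0],[0,0,0.2,0],[0,0,0.15,0],[0,0,0,0],[0,0,0,0]]]'
python3 -m crank '[[[0,0,0.08,0],[0,0,0.08,0],[0,0,0.08,0],[0,0,0,0],[0,0,0,0]]]'
```

```text
clock: 25.52
eef_pos: [554.1, -340.8, 77.8]
tool_rot: [-3.141, -0.0, 1.863]
force: [-0.0, -1.0, -3.2]
width: 33.4
gripper_force: 60.0
clock: 25.93
eef_pos: [554.1, -341.0, 72.0]
tool_rot: [-3.141, -0.0, 1.863]
force: [-1.3, 0.1, -2.2]
width: 33.3
gripper_force: 60.0
```

```bash
python3 -m crank '[[[0,0,0.06,0],[0,0,0.06,0],[0,0,0.04,0],[0,0,0,0]]]'
python3 -m crank '[[[0,0,0.04,0],[0,0,0.04,0],[0,0,0,0],[0,0,0,0]]]'
```

```text
clock: 26.27
eef_pos: [554.0, -340.9, 67.8]
tool_rot: [-3.141, -0.0, 1.863]
force: [-0.6, -0.1, -3.4]
width: 33.6
gripper_force: 60.0
clock: 26.6
eef_pos: [554.3, -341.0, 67.0]
tool_rot: [3.141, 0.001, 1.863]
force: [-2.5, 1.0, 6.0]
width: 33.4
gripper_force: 60.8
```

It's on the tray floor, with contact at TCP 67 as predicted. I release and lift.

```bash
python3 -m crank '[[[0,0,0,0],[0,0,0,0],[0,0,0,0]]]' 0.1
python3 -m crank '[[[0,0,0,0],[0,0,0,0],[0,0,0,0],[0,0,-0.3,0],[0,0,-1,0],[0,0,-1,0],[0,0,-1,0],[0,0,-1,0],[0,0,-0.5,0],[0,0,0,0]]]' -1
python3 - <<'E'
from fit import *
s=st();print(s['qpos'].round(2));d=ctrl.get_image('top');e=ctrl.get_image('scene')
for q in ctrl.place_of('wrist','tin_lid') if ctrl.get_image('wrist') else 0: print('wlid',q)
for n in('top','scene'):
  for t in('tin','tin_lid','tin_foot','jar'):
    print(n,t,[(np.round(q['position'],1).tolist(),round(q['confidence'],2)) for q in ctrl.place_of(n,t)])
c=np.array([554.3,-341.3]);u=np.array([-np.sin(.293),np.cos(.293)])
for k in(-60,0,60):print(k,[np.round(proj(x,[*(c+k*u),106]),1) for x in(d,e)])
for q in ctrl.trace('top','jar'):
    if q['position'][1]>400:
        ys,xs=np.where(q['mask']);print('jar mask',ys.min(),ys.max(),xs.min(),xs.max())
# jar: fit cylinder
E
```

```text
clock: 26.85
eef_pos: [554.4, -341.1, 66.0]
tool_rot: [3.141, 0.0, 1.863]
force: [-0.1, 0.0, 0.2]
width: 38.7
gripper_force: 0.0
clock: 27.68
eef_pos: [556.2, -341.7, 189.8]
tool_rot: [3.137, 0.005, 1.863]
force: [1.1, -0.4, -0.1]
width: 85.5
gripper_force: 0.0
t 27.68 pos [ 556.2 -341.7  189.8] rot [3.137 0.005 1.863] w 85.5 gf 0.0 F [ 1.1 -0.4 -0.1]
[ 0.81  0.72 -0.53  1.55  0.41  0.98  0.45]
wlid {'position': [249.6, 323.1], 'confidence': 0.82}
wlid {'position': [227.1, 318.7], 'confidence': 0.47}
top tin [([257.5, 474.9], 0.9), ([269.3, 447.5], 0.79), ([256.3, 497.4], 0.57)]
top tin_lid [([255.8, 480.7], 0.92), ([340.7, 442.4], 0.35)]
top tin_foot [([269.9, 166.6], 0.69), ([256.0, 482.5], 0.49)]
top jar [([343.2, 442.1], 0.83), ([277.1, 192.4], 0.62), ([262.3, 139.3], 0.59)]
scene tin [([317.8, 140.1], 0.96), ([287.1, 164.5], 0.9), ([289.3, 191.6], 0.69)]
scene tin_lid [([266.6, 157.1], 0.91)]
scene tin_foot [([304.6, 169.0], 0.82)]
scene jar [([243.7, 179.1], 0.8), ([197.7, 438.9], 0.61), ([206.4, 400.1], 0.61)]
-60 [array([248.7, 510.1]), array([282.8, 126.8])]
0 [array([256.5, 482.6]), array([266.2, 156.9])]
60 [array([264.3, 455. ]), array([251. , 184.6])]
jar mask 246 268 466 496
```

Run:
```python
from fit import *
s=ctrl.read_state();d=ctrl.get_image('top')
im=cv2.resize(d['img'],None,fx=4,fy=4,interpolation=cv2.INTER_CUBIC);hs=cv2.cvtColor(im,cv2.COLOR_RGB2HSV)
C=[]
for name,(r,c),z in(('loose',(341.7,448.5),85),('a',(259,130),91),('b',(273.7,184.7),91)):
    g=hs[...,2].astype(np.uint8); x0,y0=int(c*4-80),int(r*4-80)
    sub=g[y0:y0+160,x0:x0+160]; sub=cv2.GaussianBlur(sub,(0,0),2)
    ci=cv2.HoughCircles(sub,cv2.HOUGH_GRADIENT,1.5,100,param1=40,param2=12,minRadius=48,maxRadius=62)
    if ci is not None:
        cx,cy,R=ci[0,0];p=((y0+cy+.5)/4-.5,(x0+cx+.5)/4-.5)
    else: p=(r,c);R=0
    w=ray(d,p,z);C.append(w);print(name,np.round(p,1),R/4,w.round(1))
v=C[1]-C[2];yaw=np.arctan2(v[1],v[0])-np.pi/2;print('tray ctr',((C[1]+C[2])/2).round(1),'yaw',yaw,'sep',np.hypot(*v[:2]))
ex=d['extrinsics']
delta([*C[0][:2],190])
```

```text
loose [342.3 448.2] 13.575 [ 375.2 -274.6   85. ]
a [259.1 130.1] 14.4 [535.3 391.6  91. ]
b [274.3 184.6] 14.85 [505.8 277.1  91. ]
tray ctr [520.5 334.4  91. ] yaw -0.25244395927395513 sep 118.28103259665363
rows (current axes): [ 4.6  -6.09 -0.16]
```

```bash
python3 -m crank '[[[0.3,-0.4,0,0],[0.6,-0.8,0,0],[0.75,-1,0,0],[0.75,-1,0,0],[0.75,-1,0,0],[0.7,-0.9,0,0],[0.5,-0.65,0,0],[0.25,-0.34,0,0],[0,0,0,0],[0,0,0,0]]]'
python3 - <<'E'
from fit import *
s=st();d=ctrl.get_image('wrist');cv2.imwrite('pics/w7.png',d['img'][...,::-1])
def tool(p,z):
    w=ray(d,p,z)-s['eef_pos'];y=s['tool_rot'][2];return np.array([w[:2]@[np.cos(y),np.sin(y)],w[:2]@[np.sin(y),-np.cos(y)]]).round(1)
p=proj(d,[375,-275,85]);print('pred',p)
for q in ctrl.trace('wrist','jar'):
    ys,xs=np.where(q['mask']);print(q['confidence'],q['position'],ys.min(),ys.max(),xs.min(),xs.max())
g=cv2.GaussianBlur(cv2.cvtColor(d['img'],cv2.COLOR_RGB2GRAY),(0,0),1.5)
ci=cv2.HoughCircles(g,cv2.HOUGH_GRADIENT,1.5,40,param1=60,param2=25,minRadius=30,maxRadius=80)
for c in (ci[0][:5] if ci is not None else []):print(c,tool((c[1],c[0]),85),ray(d,(c[1],c[0]),85).round(1))
E
```

```text
clock: 29.22
eef_pos: [375.7, -275.1, 186.5]
tool_rot: [3.141, 0.001, 1.862]
force: [0.4, -0.8, 0.7]
width: 85.6
gripper_force: 0.0
t 29.22 pos [ 375.7 -275.1  186.5] rot [3.141e+00 1.000e-03 1.862e+00] w 85.6 gf 0.0 F [ 0.4 -0.8  0.7]
pred (np.float64(236.66925563650219), np.float64(320.0510779008228))
0.94 [227.0, 322.4] 181 271 284 360
[506.25     299.25      54.300003] [-51.3 144.9] [ 529.2 -282.5   85. ]
[557.25 425.25  53.4 ] [-177.6  211.7] [ 629.6 -384.3   85. ]
[324.75 233.25  41.85] [2.9 2.8] [ 377.5 -271.5   85. ]
[ 87.75 429.75  58.35] [-182.4 -209.2] [ 227.8 -509.9   85. ]
[215.25 374.25  53.7 ] [-122.1  -89.2] [ 325.4 -417.7   85. ]
```

```bash
python3 -m crank '[[[0.1,0.04,0.3,0],[0,0,0.8,0],[0,0,1,0],[0,0,1,0],[0,0,1,0],[0,0,0.8,0],[0,0,0.4,0],[0,0,0.15,0],[0,0,0,0]]]'
python3 -m crank '[[[0,0,0,0],[0,0,0,0],[0,0,0,0],[0,0,0,0],[0,0,0,0]]]' -0.36
python3 -m crank '[[[0,0,0,0],[0,0,0,0],[0,0,0,0],[0,0,0,0]]]' -0.15
```

```text
clock: 30.07
eef_pos: [375.7, -271.2, 48.5]
tool_rot: [-3.141, -0.002, 1.864]
force: [0.5, -0.6, 0.5]
width: 85.7
gripper_force: 0.0
clock: 30.48
eef_pos: [375.8, -272.3, 50.4]
tool_rot: [3.141, 0.001, 1.862]
force: [0.4, -0.3, 0.7]
width: 57.8
gripper_force: 0.0
clock: 30.82
eef_pos: [375.7, -272.4, 50.7]
tool_rot: [3.141, 0.001, 1.863]
force: [-1.0, -0.1, 7.1]
width: 55.4
gripper_force: 61.9
```

```bash
python3 -m crank '[[[0,0,-0.2,0],[0,0,-0.6,0],[0,0,-1,0],[0,0,-1,0.5],[0,0,-1,1],[0,0,-1,1],[0,0,-0.6,1],[0,0,0,1],[0,0,0,1],[0,0,0,0.9],[0,0,0,0.4],[0,0,0,0]]]'
python3 -c "
from h import *
st();delta([520.5,334.5,186],1.318)"
```

```text
clock: 31.82
eef_pos: [375.0, -271.7, 184.9]
tool_rot: [-3.141, -0.0, 1.318]
force: [0.8, -0.6, -2.4]
width: 55.7
gripper_force: 64.6
t 31.82 pos [ 375.  -271.7  184.9] rot [-3.141 -0.     1.318] w 55.7 gf 64.6 F [ 0.8 -0.6 -2.4]
rows (current axes): [24.93 -0.43 -0.04]
 turn units -39.27
 turn units 0.0
 turn units -39.27
```

```bash
python3 -m crank '[[[0.3,0,0,0],[0.6,0,0,0],[0.9,-0.02,0,0],[1,-0.02,0,0],[1,-0.02,0,0],[1,-0.02,0,0],[1,-0.02,0,0],[1,-0.02,0,0],[1,-0.02,0,0],[1,-0.02,0,0],[1,-0.02,0,0],[1,-0.02,0,0]]]'
python3 -m crank '[[[1,-0.02,0,0],[1,-0.02,0,0],[1,-0.02,0,0],[1,-0.02,0,0],[1,-0.02,0,0],[1,-0.02,0,0],[1,-0.02,0,0],[1,-0.02,0,0],[1,-0.02,0,0],[1,-0.02,0,0],[1,-0.02,0,0],[1,0,0,0]]]'
python3 -m crank '[[[0.8,0,0,0],[0.6,0,0,0],[0.4,0,0,0],[0.2,0,0,0],[0,0,0,0],[0,0,0,0]]]'
python3 -c "
from h import *
st();delta([520.5,334.5,186],1.318)"
```

```text
clock: 32.82
eef_pos: [437.6, -7.4, 184.8]
tool_rot: [-3.141, -0.0, 1.32]
force: [-0.8, -0.3, -2.9]
width: 55.4
gripper_force: 64.6
clock: 33.82
eef_pos: [506.6, 284.3, 184.5]
tool_rot: [-3.14, 0.0, 1.32]
force: [0.3, 0.2, -2.6]
width: 55.6
gripper_force: 64.6
clock: 34.32
eef_pos: [519.6, 330.0, 184.5]
tool_rot: [-3.141, 0.002, 1.319]
force: [-0.4, -1.0, -4.0]
width: 55.3
gripper_force: 64.6
t 34.32 pos [519.6 330.  184.5] rot [-3.141e+00  2.000e-03  1.319e+00] w 55.3 gf 64.6 F [-0.4 -1.  -4. ]
rows (current axes): [ 0.18 -0.01 -0.06]
 turn units -39.26
 turn units 0.01
 turn units -39.26
```

```bash
cat > wj.py <<'E'
from fit import *
s=st();d=ctrl.get_image('wrist');h=cv2.cvtColor(d['img'],cv2.COLOR_RGB2HSV).astype(int)
def tool(p,z):
    w=ray(d,p,z)-s['eef_pos'];y=s['tool_rot'][2];return np.array([w[:2]@[np.cos(y),np.sin(y)],w[:2]@[np.sin(y),-np.cos(y)]]).round(1)
for t in('jar','jar_tray'):
    for q in ctrl.trace('wrist',t):
        m=q['mask'];ys,xs=np.where(m);print(t,round(q['confidence'],2),np.round(q['position']),ys.min(),ys.max(),xs.min(),xs.max())
        if t=='jar_tray':
            for r in range(ys.min()+5,ys.max(),15):
                c=xs[ys==r];
                if len(c):print('  tray',r,c.min(),c.max(),tool((r,c.min()-.5),36),tool((r,c.max()+.5),36))
g=cv2.GaussianBlur(cv2.cvtColor(d['img'],cv2.COLOR_RGB2GRAY),(0,0),1.2)
for a,b,z in((30,48,91),(48,85,s['eef_pos'][2]+35)):
    ci=cv2.HoughCircles(g,cv2.HOUGH_GRADIENT,1.5,40,param1=60,param2=20,minRadius=a,maxRadius=b)
    for c in ci[0][:6]:
        if 240<c[0]<400:print('circ',c.round(1),tool((c[1],c[0]),z))
v=h[...,2]
print('pred jar_a lid',proj(d,[535.3,391.6,91]))
E
python3 wj.py
```

```text
t 34.32 pos [519.6 330.  184.5] rot [-3.141e+00  2.000e-03  1.319e+00] w 55.3 gf 64.6 F [-0.4 -1.  -4. ]
jar 0.88 [331. 324.] 225 418 247 396
jar 0.84 [138. 324.] 95 184 279 366
jar_tray 0.74 [193. 327.] 91 246 277 369
  tray 96 277 368 [ 99.2 -35. ] [99.2 36.1]
  tray 111 277 367 [ 88.2 -35.5] [88.3 35.7]
  tray 126 278 366 [ 77.  -35.1] [77.1 35.4]
  tray 156 279 366 [ 53.8 -35.2] [53.8 36.4]
  tray 171 280 366 [ 41.7 -34.8] [41.7 36.9]
  tray 186 280 365 [ 29.2 -35.3] [29.3 36.6]
  tray 201 281 366 [ 16.4 -34.9] [16.5 37.9]
  tray 216 282 364 [  3.3 -34.5] [ 3.4 36.8]
  tray 231 283 364 [-10.2 -34.1] [-10.1  37.3]
circ [320.2 140.2  45.4] [69.1 -1.1]
circ [323.2 189.8  43.8] [36.5  1. ]
circ [326.2 258.8  47.1] [-14.    3.3]
circ [320.2 347.2  74.1] [ 3.3 -0.7]
circ [321.8 290.2  56.1] [26.2 -0.2]
circ [315.8 138.8  49.5] [76.3 -2. ]
circ [338.2 173.2  82.5] [66.1  4.8]
circ [288.8 218.2  77.6] [ 51.7 -10.8]
pred jar_a lid (np.float64(148.92503658019152), np.float64(321.64307768802155))
```

Run:
```python
exec(open('wj.py').read().split("for t in('jar'")[0])
fz=s['eef_pos'][2]-50.5
print('cam tool',np.round((d['extrinsics'][:3,3]-s['eef_pos']),1))
for q in ctrl.trace('wrist','jar'):
    m=q['mask'];ys,xs=np.where(m);c=int(np.median(xs))
    col=ys[xs==c]
    print('mask',col.min(),col.max(),xs.min(),xs.max())
    if q['position'][0]<200:
        for r in(110,130,140,150,170):
            k=xs[ys==r];print('  w',r,tool((r,k.min()-.5),91),tool((r,k.max()+.5),91))
        print('lid far/near @91',tool((col.min()-.5,c),91),tool((col.max()+.5,c),91))
    else:
        print('foot front',tool((col.min()-.5,c),fz))
        W=[(xs[ys==r].max()-xs[ys==r].min(),r,(xs[ys==r].max()+xs[ys==r].min())/2) for r in range(270,380)];print(max(W))
# brightness profiles along centre column: lid edges
for c in(322,): print([int(v) for v in h[84:250:2,c,2]]); print([int(v) for v in h[84:250:2,c,0]])
```

```text
t 34.47 pos [520.  329.6 184.8] rot [3.141e+00 1.000e-03 1.317e+00] w 55.3 gf 64.6 F [ 0.5  1.  -2.1]
cam tool [ 20.   79.  143.4]
mask 224 419 246 398
foot front [25.1 -0.5]
(np.int64(152), 344, np.float64(322.0))
mask 96 184 279 364
  w 110 [ 87.6 -19.9] [87.6 20.1]
  w 130 [ 75.4 -27.3] [75.5 26.3]
  w 140 [ 69.2 -28.2] [69.2 27.8]
  w 150 [ 62.8 -27.8] [62.9 27.4]
  w 170 [ 49.8 -20.9] [49.8 20.6]
lid far/near @91 [96.2  0.1] [40.1  0.2]
[217, 219, 216, 220, 210, 229, 91, 99, 97, 90, 92, 93, 90, 94, 96, 90, 93, 91, 89, 89, 87, 88, 89, 85, 90, 88, 87, 85, 88, 88, 81, 90, 87, 83, 88, 84, 89, 90, 87, 85, 87, 82, 87, 83, 87, 88, 86, 82, 83, 83, 82, 134, 217, 218, 219, 222, 218, 217, 217, 216, 218, 220, 218, 224, 137, 138, 138, 139, 141, 138, 126, 83, 91, 86, 89, 115, 121, 117, 119, 121, 119, 120, 116]
[34, 35, 34, 35, 21, 49, 40, 45, 43, 36, 40, 45, 35, 39, 45, 42, 40, 47, 37, 60, 46, 45, 45, 34, 50, 36, 45, 55, 15, 34, 36, 60, 45, 53, 43, 35, 70, 45, 34, 50, 30, 42, 45, 60, 55, 40, 40, 50, 42, 43, 37, 24, 39, 40, 41, 40, 37, 41, 39, 34, 35, 38, 39, 35, 17, 19, 17, 20, 20, 21, 18, 10, 10, 9, 11, 22, 24, 22, 23, 25, 21, 24, 24]
```

Run:
```python
from fit import *
d=ctrl.get_image('top');im=cv2.cvtColor(cv2.imread('pics/top0.png'),cv2.COLOR_BGR2RGB)
# direct: refine lid circles by edge search along rays on the outward side (away from body)
g=cv2.GaussianBlur(cv2.cvtColor(im,cv2.COLOR_RGB2GRAY).astype(np.float32),(0,0),.7)
for n,p0,z in(('a',(259.1,130.1),91),('b',(274.3,184.6),91),('loose',(342.3,448.2),85)):
    w0=ray(d,p0,z)[:2]
    P=[]
    for t in np.arange(0,2*np.pi,np.pi/18):
        rr=np.arange(20,38,.5);v=[]
        for r in rr:
            a,b=proj(d,[w0[0]+r*np.cos(t),w0[1]+r*np.sin(t),z]);v.append(cv2.getRectSubPix(g,(1,1),(float(b),float(a)))[0,0])
        k=np.argmax(np.diff(v));P.append((np.degrees(t),rr[k]+.25,np.diff(v)[k]))
    P=np.array(P);ok=P[:,2]>4
    t=np.radians(P[ok,0]);x=w0[0]+P[ok,1]*np.cos(t);y=w0[1]+P[ok,1]*np.sin(t)
    from scipy.optimize import least_squares
    f=least_squares(lambda q:np.hypot(x-q[0],y-q[1])-28.5,[*w0],loss='soft_l1',f_scale=.7);print(n,w0.round(1),ok.sum(),f.x.round(1),np.abs(f.fun).mean().round(2))
```

```text
a [535.2 391.6] 25 [536.5 392.9] 1.2
b [505.8 277. ] 22 [507.6 278. ] 1.14
loose [ 375.2 -274.6] 26 [ 376.4 -273.9] 0.62
```

```bash
python3 -m crank '[[[0.2,0.02,0.2,0],[0.16,0.02,0.5,0],[0,0,0.5,0],[0,0,0.25,0],[0,0,0,0],[0,0,0,0],[0,0,0,0]]]'
cat > near.py <<'E'
exec(open('wj.py').read().split("for t in('jar'")[0])
fz=s['eef_pos'][2]-50.5
q=[q for q in ctrl.trace('wrist','jar') if q['position'][0]<200][:1]
for c in(310,316,322,328,334):
    v=h[90:260,c,2].astype(int);hh=h[90:260,c,0];sa=h[90:260,c,1]
    dark=np.where(v[:90]<115)[0]; end=dark.max()+90; start=dark.min()+90
    print(c,'lid',start,end,tool((start-.5,c),91),tool((end+.5,c),91), 'next',[(int(a),int(b),int(e)) for a,b,e in zip(v[end-90-2:end-90+34:3],hh[end-90-2:end-90+34:3],sa[end-90-2:end-90+34:3])])
E
python3 near.py
```

```text
clock: 35.2
eef_pos: [523.3, 339.6, 148.5]
tool_rot: [3.142, -0.0, 1.319]
force: [-0.2, 0.3, -2.5]
width: 55.3
gripper_force: 64.5
t 35.2 pos [523.3 339.6 148.5] rot [ 3.142 -0.     1.319] w 55.3 gf 64.5 F [-0.2  0.3 -2.5]
310 lid 113 179 [85.5 -6.5] [49.4 -6.8] next [(83, 80, 9), (79, 23, 13), (81, 49, 25), (81, 55, 19), (77, 50, 20), (79, 38, 26), (79, 30, 13), (75, 45, 7), (82, 47, 22), (74, 45, 14), (82, 39, 22), (75, 33, 31)]
316 lid 112 179 [86.  -3.2] [49.4 -3.4] next [(83, 45, 18), (83, 50, 18), (76, 45, 7), (80, 42, 16), (74, 47, 24), (81, 45, 19), (81, 48, 16), (78, 38, 13), (81, 45, 19), (78, 45, 20), (80, 30, 10), (74, 60, 10)]
322 lid 112 179 [86.  0.] [49.4  0.1] next [(79, 38, 26), (82, 45, 25), (76, 30, 13), (74, 30, 3), (82, 42, 16), (77, 30, 7), (80, 49, 26), (82, 54, 16), (77, 40, 10), (79, 10, 10), (76, 20, 20), (78, 30, 13)]
328 lid 113 179 [85.5  3.3] [49.4  3.5] next [(85, 72, 15), (81, 30, 9), (70, 0, 7), (71, 42, 18), (74, 43, 24), (77, 65, 20), (74, 24, 17), (78, 54, 16), (79, 33, 29), (75, 45, 14), (75, 65, 20), (72, 50, 21)]
334 lid 112 179 [86.   6.5] [49.4  6.9] next [(79, 30, 10), (80, 25, 19), (79, 35, 19), (77, 60, 20), (77, 73, 23), (77, 30, 23), (73, 48, 17), (69, 45, 7), (76, 30, 13), (71, 60, 4), (73, 38, 14), (68, 54, 19)]
```

Run:
```python
exec(open('wj.py').read().split("for t in('jar'")[0])
fz=s['eef_pos'][2]-50.5
for c in(312,322,332):
    col=np.median(d['img'][:,c-1:c+2],axis=1).astype(int)
    hs=[tuple(int(x) for x in col[r]) for r in range(198,250)]
    print(c,[(198+i,)+v for i,v in enumerate(hs)][::1])
for r in(200,205,210,215,220,225,230):print(r,tool((r-.5,322),91),tool((r-.5,322),fz))
```

```text
t 35.3 pos [523.5 339.8 149.1] rot [ 3.141e+00 -1.000e-03  1.319e+00] w 55.2 gf 64.5 F [ 1.1 -0.2 -2.7]
312 [(198, 75, 77, 70), (199, 76, 79, 71), (200, 74, 76, 71), (201, 76, 78, 71), (202, 75, 79, 74), (203, 72, 75, 72), (204, 74, 72, 68), (205, 79, 79, 75), (206, 74, 76, 71), (207, 75, 77, 69), (208, 76, 79, 71), (209, 73, 75, 70), (210, 74, 76, 71), (211, 67, 68, 63), (212, 93, 95, 87), (213, 208, 213, 191), (214, 214, 219, 196), (215, 209, 215, 193), (216, 215, 220, 198), (217, 148, 144, 124), (218, 134, 127, 111), (219, 135, 128, 114), (220, 136, 131, 116), (221, 136, 129, 115), (222, 136, 129, 115), (223, 137, 130, 115), (224, 137, 130, 116), (225, 137, 128, 115), (226, 93, 66, 52), (227, 81, 48, 36), (228, 76, 46, 31), (229, 85, 52, 38), (230, 83, 50, 35), (231, 82, 51, 36), (232, 80, 51, 35), (233, 80, 48, 33), (234, 87, 67, 51), (235, 112, 109, 93), (236, 116, 111, 97), (237, 120, 115, 101), (238, 116, 111, 94), (239, 117, 112, 98), (240, 115, 110, 97), (241, 115, 111, 95), (242, 119, 114, 99), (243, 116, 111, 94), (244, 115, 109, 96), (245, 116, 110, 95), (246, 113, 109, 9
[... 1669 characters left out ...]
25, 105, 101, 90), (226, 88, 62, 48), (227, 82, 46, 33), (228, 80, 45, 32), (229, 80, 49, 33), (230, 82, 48, 32), (231, 82, 47, 33), (232, 82, 47, 34), (233, 78, 44, 30), (234, 80, 45, 30), (235, 108, 102, 90), (236, 112, 108, 96), (237, 115, 110, 94), (238, 109, 106, 91), (239, 109, 108, 92), (240, 116, 112, 99), (241, 112, 109, 96), (242, 112, 109, 94), (243, 113, 109, 95), (244, 112, 110, 94), (245, 115, 110, 97), (246, 115, 110, 98), (247, 114, 108, 96), (248, 112, 108, 95), (249, 114, 110, 95)]
200 [37.6  0.1] [39.3  0.1]
205 [34.7  0.2] [36.4  0.1]
210 [31.6  0.2] [33.5  0.1]
215 [28.6  0.2] [30.6  0.1]
220 [25.5  0.2] [27.6  0.1]
225 [22.4  0.2] [24.6  0.1]
230 [19.3  0.2] [21.6  0.1]
```

```bash
python3 -m crank '[[[0.09,0,0,0],[0,0,0,0],[0,0,0,0]]]'
python3 - <<'E'
exec(open('wj.py').read().split("for t in('jar'")[0])
fz=s['eef_pos'][2]-50.5
for t in('jar','jar_tray'):
    for q in ctrl.trace('wrist',t)[:2]:
        m=q['mask'];ys,xs=np.where(m)
        if t=='jar_tray':
            for r in range(ys.min()+5,ys.max(),20):
                c=xs[ys==r];a,b=tool((r,c.min()-.5),36),tool((r,c.max()+.5),36);print('  tray',r,a,b,(a+b)[1]/2)
        elif q['position'][0]>250:
            for r in(228,235,245,255,270,300): c=xs[ys==r];print('held',r,c.min(),c.max(),(c.min()+c.max())/2,tool((r,(c.min()+c.max())/2),fz))
        else:
            for r in(130,160,190): c=xs[ys==r];a,b=tool((r,c.min()-.5),91),tool((r,c.max()+.5),91);print('lid a',a,b,(a+b)[1]/2)
E
```

```text
clock: 35.6
eef_pos: [523.8, 342.1, 148.9]
tool_rot: [3.141, -0.001, 1.319]
force: [-0.2, 0.2, -2.8]
width: 55.5
gripper_force: 64.5
t 35.6 pos [523.8 342.1 148.9] rot [ 3.141e+00 -1.000e-03  1.319e+00] w 55.5 gf 64.5 F [-0.2  0.2 -2.8]
held 228 301 339 320.0 [22.5 -1.1]
held 235 290 351 320.5 [18.3 -0.8]
held 245 282 361 321.5 [12.1 -0.2]
held 255 276 364 320.0 [ 5.8 -1.1]
held 270 270 372 321.0 [-3.8 -0.5]
held 300 262 381 321.5 [-24.   -0.2]
lid a [ 76.5 -19.4] [76.5 17.9] -0.75
lid a [ 60.3 -28.4] [60.3 26.8] -0.7999999999999989
lid a [ 43.2 -26.2] [43.3 24.7] -0.75
  tray 111 [ 87.7 -36.6] [87.7 35.6] -0.5
  tray 131 [ 74.5 -36.5] [74.5 34.8] -0.8500000000000014
  tray 151 [ 60.9 -37.1] [60.9 35.4] -0.8500000000000014Traceback (most recent call last):
  File "<stdin>", line 8, in <module>
    return umr_minimum(a, axis, None, out, keepdims, initial, where)
ValueError: zero-size array to reduction operation minimum which has no identity
```

```bash
python3 -m crank '[[[0,0,0.15,0],[0,0,0.2,0],[0,0,0.2,0],[0,0,0.15,0],[0,0,0,0],[0,0,0,0]]]'
python3 -m crank '[[[0,0,0.2,0],[0,0,0.25,0],[0,0,0.25,0],[0,0,0.2,0],[0,0,0,0]]]'
```

```text
clock: 36.25
eef_pos: [523.5, 341.6, 130.5]
tool_rot: [-3.141, 0.001, 1.319]
force: [0.4, -0.1, -3.4]
width: 55.4
gripper_force: 64.5
clock: 36.67
eef_pos: [522.9, 341.0, 107.0]
tool_rot: [-3.14, 0.002, 1.319]
force: [-0.2, 0.0, -3.9]
width: 55.3
gripper_force: 64.5
```

```bash
python3 -m crank '[[[0,0,0.2,0],[0,0,0.2,0],[0,0,0.2,0],[0,0,0.2,0],[0,0,0.1,0],[0,0,0,0],[0,0,0,0]]]'
python3 -m crank '[[[0,0,0.15,0],[0,0,0.15,0],[0,0,0.15,0],[0,0,0.15,0],[0,0,0,0],[0,0,0,0]]]'
```

```text
clock: 37.25
eef_pos: [523.6, 341.7, 85.9]
tool_rot: [-3.141, 0.0, 1.319]
force: [-0.5, 0.2, -3.1]
width: 55.4
gripper_force: 64.5
clock: 37.75
eef_pos: [523.5, 341.6, 70.7]
tool_rot: [-3.141, 0.001, 1.319]
force: [-0.2, -1.0, -2.5]
width: 55.2
gripper_force: 64.5
```

```bash
python3 -m crank '[[[0,0,0.15,0],[0,0,0.15,0],[0,0,0.1,0],[0,0,0.08,0],[0,0,0,0],[0,0,0,0]]]'
python3 -m crank '[[[0,0,0.04,0],[0,0,0.04,0],[0,0,0.04,0],[0,0,0,0],[0,0,0,0]]]'
```

```text
clock: 38.25
eef_pos: [523.6, 341.7, 58.9]
tool_rot: [-3.141, 0.0, 1.319]
force: [0.7, 1.0, -3.1]
width: 55.5
gripper_force: 64.5
clock: 38.67
eef_pos: [523.9, 342.0, 56.8]
tool_rot: [3.141, -0.001, 1.319]
force: [-1.1, -0.3, 4.1]
width: 55.7
gripper_force: 65.0
```

Contact at TCP 56.8, as predicted for the tray floor. I release and lift.

```bash
python3 -m crank '[[[0,0,0,0],[0,0,0,0],[0,0,0,0]]]' -0.42
python3 -m crank '[[[0,0,0,0],[0,0,0,0],[0,0,0,0],[0,0,-0.3,0],[0,0,-1,0],[0,0,-1,0],[0,0,-1,0],[0,0,-1,0],[0,0,-1,0],[0,0,-0.5,0],[0,0,0,0],[0,0,0,0]]]' -1
python3 - <<'E'
from fit import *
st();D={n:ctrl.get_image(n) for n in('top','scene','wrist')}
for n in D:
  for t in('tin','tin_lid','tin_foot','jar','mug','clip_hook'):
    print(n,t,[(np.round(q['position'],1).tolist(),round(q['confidence'],2)) for q in ctrl.place_of(n,t)])
c=np.array([522.5,337.5]);u=np.array([np.sin(.252),np.cos(.252)])
for k in(-59,0,59):print(k,[np.round(proj(D[x],[*(c+k*u),z]),1).tolist() for x in('scene','wrist') for z in(6,91)])
E
```

```text
clock: 38.92
eef_pos: [524.0, 341.8, 56.1]
tool_rot: [3.141, -0.0, 1.319]
force: [1.0, -0.1, -1.2]
width: 60.8
gripper_force: 0.0
clock: 39.92
eef_pos: [524.0, 341.8, 202.0]
tool_rot: [3.14, -0.001, 1.319]
force: [0.5, -0.9, -0.1]
width: 85.4
gripper_force: 0.0
t 39.92 pos [524.  341.8 202. ] rot [ 3.140e+00 -1.000e-03  1.319e+00] w 85.4 gf 0.0 F [ 0.5 -0.9 -0.1]
top tin [([260.9, 473.4], 0.95), ([266.6, 447.4], 0.94)]
top tin_lid [([256.3, 480.3], 0.94)]
top tin_foot []
top jar [([275.3, 189.2], 0.97), ([260.6, 141.0], 0.46)]
top mug [([337.9, 194.2], 0.97)]
top clip_hook [([154.5, 344.8], 0.77), ([266.1, 445.4], 0.27)]
scene tin [([321.1, 137.8], 0.87), ([289.1, 193.0], 0.64)]
scene tin_lid [([266.5, 158.6], 0.87)]
scene tin_foot [([303.8, 164.9], 0.9)]
scene jar [([199.8, 422.4], 0.93), ([199.6, 438.9], 0.87), ([206.4, 399.2], 0.75)]
scene mug [([186.5, 367.3], 0.96)]
scene clip_hook [([286.6, 161.9], 0.74), ([198.6, 438.5], 0.42)]
wrist tin []
wrist tin_lid [([269.1, 324.2], 0.46)]
wrist tin_foot []
wrist jar [([210.5, 322.9], 0.89), ([147.6, 325.9], 0.84)]
wrist mug [([301.0, 201.8], 0.58)]
wrist clip_hook []
-59 [[205.1, 399.8], [177.1, 404.5], [265.9, 322.0], [307.2, 322.1]]
0 [[202.0, 420.3], [174.2, 426.0], [210.8, 322.0], [238.3, 322.2]]
59 [[199.0, 440.4], [171.3, 447.0], [149.5, 322.1], [159.1, 322.3]]
```

The jar is in its gap, and the mug and the packed tins and jars are where they were. The clip hook is also in place to within detector noise.

```bash
python3 -c "
from cell import ctrl
print(ctrl.finish_job())"
```

```text
the job is handed in; nothing more can be done
None
```

The red tin was stood up on the bare table, released, regrasped by its broad faces and lowered onto the wooden tray's floor, the terracotta jar was lowered onto the white tray's floor, and the job was handed in at about 40 s with everything else left in place by my checks; the judge's verdict was not shown.

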